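# Fetch a sample jar from the dry box

## Robot

A 6-joint arm with a two-finger parallel gripper is mounted at the origin on the work surface; the furniture and walls round the work are solid. World frame = base frame: x ahead of the robot, y to its left, z up, the work surface at z = 0. Lengths are in mm, angles in rad, forces in N, time in s.
With the tool pointing down it reaches from about 325 to 775 mm from the base axis. Payload 5.5 kg.
Tool frame: the origin (TCP) lies between the finger pads; the fingertips stand 11 mm ahead of it and the grasp point (between the pads) lies 8 mm behind it; z points along the fingers, y is the direction in which the jaws open and shut (so a half turn about z gives the same grasp; the last joint's range is limited). The gripper opens to 88 mm and grips with 3 to 60 N. Pads are 20 mm wide; open, the fingers measure 115 mm over their backs; the gripper's body (75 mm by 178 mm) begins 61 mm behind the grasp point.
Start: joints at [1.158, 0.091, 1.231, -0, 1.82, -0.057], TCP at [209.009, 562.434, 233.631] pointing down, gripper open.
Joint ranges: [-2.87, 2.87], [-0.86, 2.18], [0.17, 2.46], [-1.51, 4.65], [0.06, 2.69], [-2.65, 2.65]. Speed limits (rad/s): [2.57, 2.57, 3.01, 3.14, 3.14, 3.14].

## Interface

Orientations are given as a 3x3 rotation matrix whose columns are the frame's x, y, z axes.
In Python, from workcell import telemetry, cams, job_done gives the robot as it stands.
- The arm moves only by the shell command python3 -m crank 'ROWS' [OPENING] [FORCE]. ROWS is JSON, a list of rows, each an object of numbers: "x", "y", "z": the shift along the tool's x, y, z in cm; "twist": the turn about the tool's z in degrees. In form: [{"x": .., "y": .., "z": .., "twist": ..}, ...]. A call has 1 to 20 rows; each row is the pose to reach, as a shift and turn from the pose commanded when the call began, along the tool's axes at that moment; what a row does not reach only later rows make up. A row lasts 1/8 s, in which the tool goes at most 62.5 mm and 10.7 degrees, less where a joint would pass 70% of its speed; a pose out of reach is approached as far as the arm can. A call with a gripper value outside its range is refused whole. OPENING is the closure, from -1 (fully open) to 1 (shut), set as the call begins (- or left out, the last holds). The fingers move at their own pace and stop on an object; FORCE is the grip in N (left out, the last holds). Time passes only in rows, so rows that repeat a pose let the fingers close. It gives the time, the measured TCP pose, the force and the opening at its end, in the units of the state.
- telemetry.get_obs(): the state, without advancing time (a new reading comes with each control period).
- cams.grab_frame(name): name is "scene" or "top" or "wrist"; returns a dict with "image" (400x640x3 uint8, blue, green, red), "intrinsics" (3x3 intrinsics, pixels), "k1" (the pictures are not rectified: a ray, as slopes to the right and down, at radius r is drawn at 1 + k1 r^2 times it, then the intrinsics apply), "eye" and "orientation" of the camera in the world. Camera axes: x right, y down, z forward; pixel columns grow to the right and rows downward; lengths in mm; the calibration is good to about 2 mm. A picture is of the moment at which its call begins. There is no depth.
- job_done(): hands the job in, once; it reports no verdict.
The state is a dict: "time": time; "qpos": joint angles; "joint_velocities": joint speeds; "joint_efforts": joint torques, N m; "tool_pos": TCP position; "tcp_rot": TCP orientation; "ft_force": force on the tool from outside, world axes, zero at the start; "ft_torque": the same for the moment, N m; "finger_gap": finger opening in mm.
Only numpy, scipy, OpenCV 4.12 (cv2) and the standard library are available. Lean on these libraries where they do the work, as an engineer would, in place of code of your own. Each camera call takes 0.05 s, during which the arm holds its last target.

## Task

Take the small amber sample jar off its pedestal in the dry box, out through the round port, and stand it gently upright on the floor of the open glass dish; knock over or shove nothing else. The port's shutter is held by a sprung bar knob: first pull the knob straight out of the panel, turn it clockwise to the second notch and let it drop fully home, so that the port is open. Once the jar stands in the dish, turn the shutter back over the port the same way, knob fully home in its first notch, so that the box stays dry.

Things in the scene. Friction and masses are not known exactly. Their poses are not given: they have to be found in the camera images.
- dry_box: Fixed bench dry box: clear case, white base, back and top; 225 deep (x -110 to 115), 260 wide (y), 220 high plus a 20 high gas fitting. Origin on the table under its middle; x to its back, y left seen from its front, z up. Front upright to 85 high, then a clear panel slopes up and back, 35 degrees from level, 6 thick. Inside, a fixed steel pedestal: flat round top 52 across, 55 high, axis at x -20, y -40.
- port (a point): Mouth centre of the round port in the sloping panel, at the top of its aluminium collar (8 high, 126 outside); clear bore 110; about 137 above the table. x points up the slope, y left, z straight out (35 degrees from vertical, towards the front). The cap's middle of the jar on the pedestal lies about 28 in (-z) and 16 up the slope from this point; the jar comes out upright, drawn along z, with about 10 to spare.
- knob_grip (a point): Grip point on the black bar knob, 42 out from the panel's face, 106 up the slope from the port's axis. The bar is 14 thick (its y), 44 long (its x), and stands from 17 to 53 above the panel's face; round skirt 36 wide with a 12 wide pin lug to +x below it, up to 18.5 above the panel. z is the knob's axis, straight out of the panel; it slides and turns about this z. x points up the slope when the shutter is closed and turns with the knob. The point moves with the knob.
- shutter (a joint): Angle of the flat aluminium shutter (disc 122 across on an arm, 10 to 13 above the panel's face), which turns with the knob. 0: closed, over the port; 1.257 rad (72 degrees): open, swung to the left of the knob, its far limit. It grows as the knob turns clockwise, seen from in front looking at the panel. A pin on the knob locks it at 0 and 1.257 with about 0.04 rad of play; light friction (0.06 N m) keeps it where it is left between.
- knob (a joint): How far the knob is pulled out along its axis, m. 0: home, its pin in one of the two notches of the toothed ring below; the pin clears the teeth at 0.008, stop at 0.016. A spring draws it home (6 N at 0, 9 N at the stop). Let go between the notches, it rests on the teeth at about 0.0065.
- sample_jar: Small closed jar of amber glass with a paper label and a black screw cap, 76 high, body 32 across; the cap (fixed) is a straight cylinder 30 across from 60 to 76 high. About 60 g. Origin: centre of the underside; z up its axis. Stands loose on the pedestal in the box; best taken by the cap.
- glass_dish: Loose open round flat glass dish, 85 across, 16 high, floor 2 thick; inside at least 64 across. Origin: centre of the underside, on the table; z up.
- white_vial: Sample vial with white cap, 27 across, 58 high, standing behind the dish; not to be moved. Origin: centre of the underside.
- black_vial: Sample vial with black cap, 27 across, 58 high, standing behind the dish; not to be moved. Origin: centre of the underside.
- tweezers: Steel tweezers, 193 long (its y), 21 wide, 9 high, lying flat in front of the dish; not to be moved. Origin: middle of the underside.
Things that resemble listed ones, but are neither listed nor needed, are in the scene too. There is more than one size of the glass_dish; the job needs the middle-sized.

How it is judged (in metres and radians):
On the way, in this order (a step that is already met when the one before it is completed fails the run):
1. the shutter is swung clear of the port and the knob has dropped home in the open notch (value of joint shutter above 1.17 rad and value of joint knob below 0.003 m), for 0.2 s.
2. the jar has been lifted off the pedestal and out through the port (z of sample_jar in the frame of port above 0.01 m), for 0.1 s.
3. the jar stands upright on the dish's floor, let go (horizontal distance between sample_jar and glass_dish below 0.03 m and z of sample_jar in the frame of glass_dish between -0.002 and 0.007 m and angle between sample_jar's own z axis and vertical below 0.12 rad and contact force between the fingers and sample_jar below 0.05 N), for 0.2 s.
At the end, for the whole second after the job is handed in: The jar stands at rest upright (within 7 degrees) on the floor of the dish, its axis within 30 mm of the dish's middle, let go; the shutter is closed over the port (within 0.08 rad) with the knob home (within 3 mm) (all of step 3 and linear speed of sample_jar below 0.02 m/s and value of joint shutter below 0.08 rad and value of joint knob below 0.003 m); the robot touches nothing.
It fails at once if a vial or the tweezers shoved more than 30 mm (distance of any of white_vial, black_vial, tweezers from where it was at the start of the episode above 0.03 m).
It fails at once if a vial knocked over (angle between any of white_vial, black_vial's own z axis and vertical above 0.6 rad).
It fails at once if the dish shoved more than 30 mm or tipped (distance of glass_dish from where it was at the start of the episode above 0.03 m or angle between glass_dish's own z axis and vertical above 0.3 rad).
It fails at once if the jar knocked over (tilted by 60 degrees) (angle between sample_jar's own z axis and vertical above 1.05 rad).
It fails at once if the jar dropped into the dish (moving faster than 0.45 m/s just above its floor) (horizontal distance between sample_jar and glass_dish below 0.05 m and z of sample_jar in the frame of glass_dish below 0.015 m and linear speed of sample_jar above 0.45 m/s).
It also fails if it takes over 67 s, if anything falls off the work surface, if the arm or the gripper's body presses on something with over 40 N, if the wrist force passes 120 N, or if a joint passes its speed limit or range.

## Working session

There is one attempt and no reset: what is moved stays moved. The work goes in short steps, Python scripts to look and compute and a shell command to move; the robot and the scene stay as the last step left them, time stands still between calls to the robot, and variables do not carry over. Pictures are saved under pics/ and viewed, and the job is handed in when it is done.

```bash
ls; mkdir -p pics; python3 - <<'E'
from workcell import telemetry,cams
import cv2,numpy as np
o=telemetry.get_obs();print({k:np.round(v,3).tolist() for k,v in o.items()})
for n in ["scene","top","wrist"]:
    f=cams.grab_frame(n);cv2.imwrite(f"pics/{n}0.png",f["image"])
    print(n,f["intrinsics"],f["k1"],f["eye"],f["orientation"])
E
```

```text
pics
{'time': 0.0, 'qpos': [1.158, 0.092, 1.232, -0.0, 1.82, -0.057], 'joint_velocities': [0.001, 0.0, 0.0, 0.002, 0.001, 0.0], 'joint_efforts': [-0.002, -44.648, -40.643, 0.07, 0.03, -0.0], 'tool_pos': [208.883, 562.177, 232.517], 'tcp_rot': [[-0.937, 0.348, -0.001], [0.348, 0.937, -0.002], [0.0, -0.002, -1.0]], 'ft_force': [-0.091, 0.744, 0.132], 'ft_torque': [-0.003, 0.012, 0.011], 'finger_gap': 87.813}
scene [[482.14328226   0.         317.11922358]
 [  0.         482.14328226 194.27349577]
 [  0.           0.           1.        ]] 0.02018430624393039 [-154.35235527 -679.80135571  825.49466875] [[ 0.63722721 -0.43286929  0.63762502]
 [-0.77062946 -0.36698515  0.5210107 ]
 [ 0.00846938 -0.82337481 -0.56743474]]
top [[427.39859615   0.         320.45394702]
 [  0.         427.39859615 202.91879629]
 [  0.           0.           1.        ]] 0.006799131616288563 [ 433.62325084  -83.78490543 1319.76348389] [[ 0.01618615 -0.98883476  0.14813451]
 [-0.99985174 -0.01513677  0.00820868]
 [-0.00587475 -0.14824542 -0.98893315]]
wrist [[320.16854636   0.         318.12341845]
 [  0.         320.16854636 199.13282669]
 [  0.           0.           1.        ]] -0.005881351916801347 [131.08056418 590.2890303  383.25954808] [[ 3.48738697e-01  8.94303669e-01  2.80360961e-01]
 [ 9.37219599e-01 -3.32494104e-01 -1.05200255e-01]
 [-8.62607691e-04  2.99447187e-01 -9.54112487e-01]]
```

View pics/scene0.png

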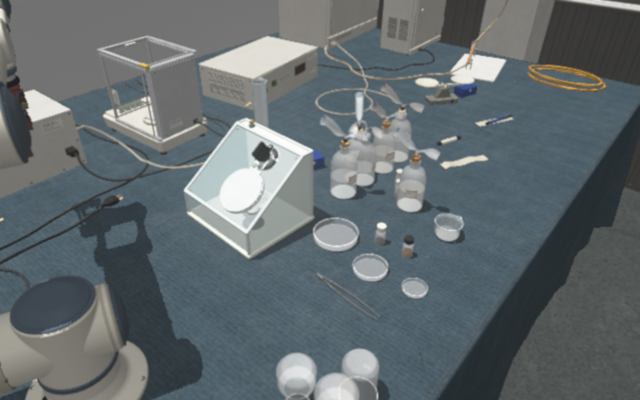

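View pics/top0.png

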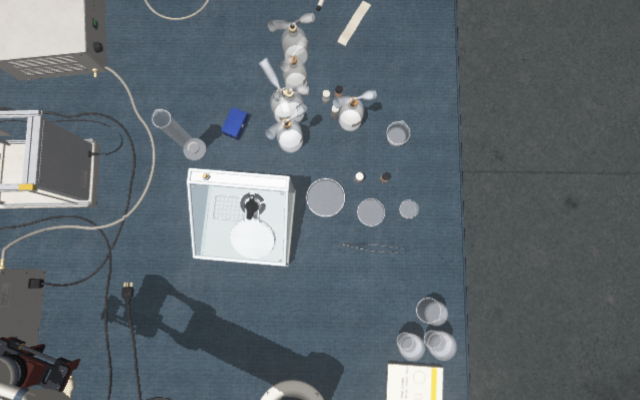

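View pics/wrist0.png

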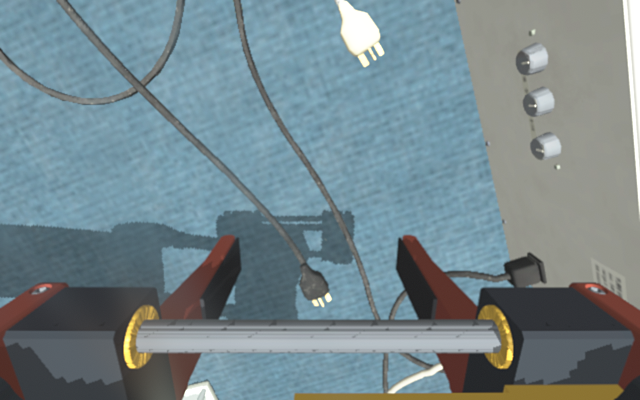

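```bash
python3 - <<'E'
import cv2,numpy as np
s=cv2.imread("pics/scene0.png");t=cv2.imread("pics/top0.png")
cv2.imwrite("pics/s_box.png",cv2.resize(s[100:270,170:330],None,fx=5,fy=5,interpolation=cv2.INTER_CUBIC)[:, :][:850])
cv2.imwrite("pics/s_box.png",cv2.resize(s[110:260,175:325],(600,600),interpolation=cv2.INTER_CUBIC))
cv2.imwrite("pics/t_box.png",cv2.resize(t[160:275,180:300],(600,575),interpolation=cv2.INTER_CUBIC))
cv2.imwrite("pics/t_dish.png",cv2.resize(t[160:260,300:430],(780,600),interpolation=cv2.INTER_CUBIC))
cv2.imwrite("pics/s_dish.png",cv2.resize(s[205:325,305:465],(800,600),interpolation=cv2.INTER_CUBIC))
E
```

```text
(no output)
```

View pics/s_box.png

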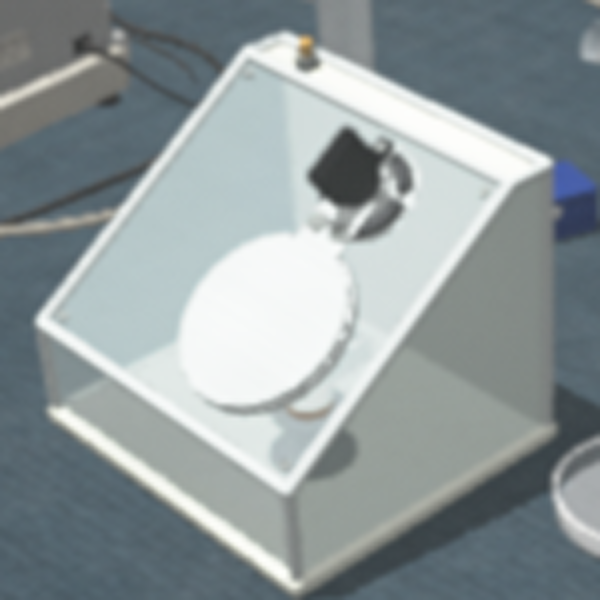

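View pics/t_box.png

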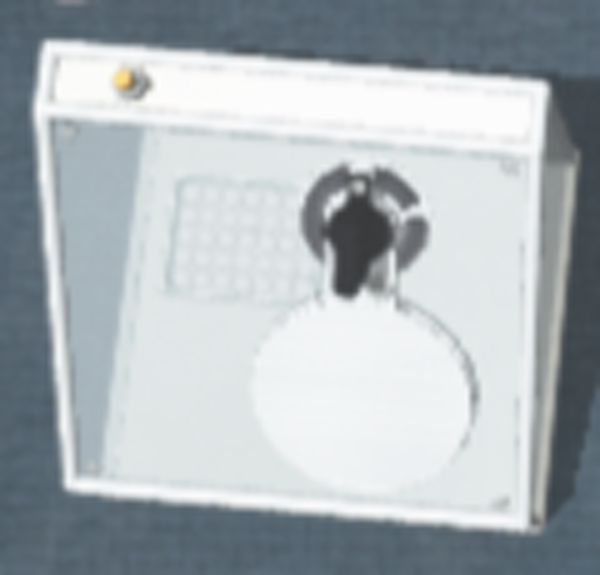

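View pics/t_dish.png

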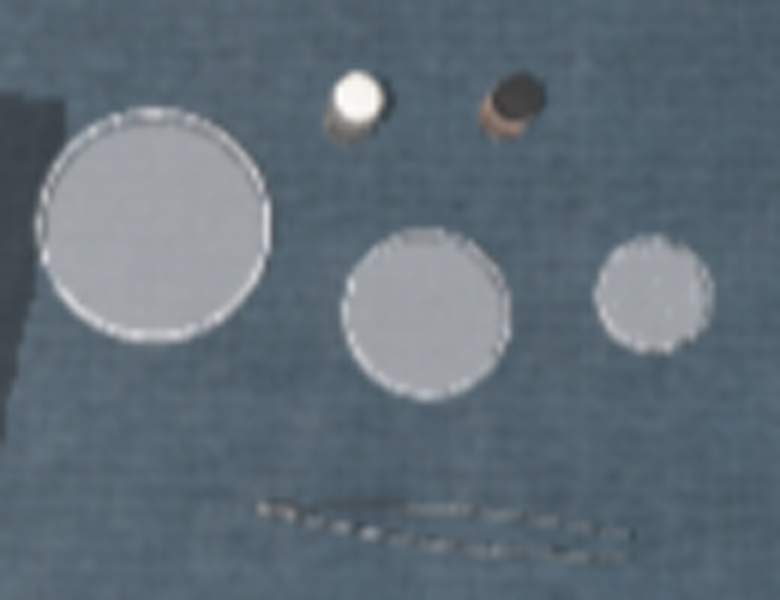

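View pics/s_dish.png

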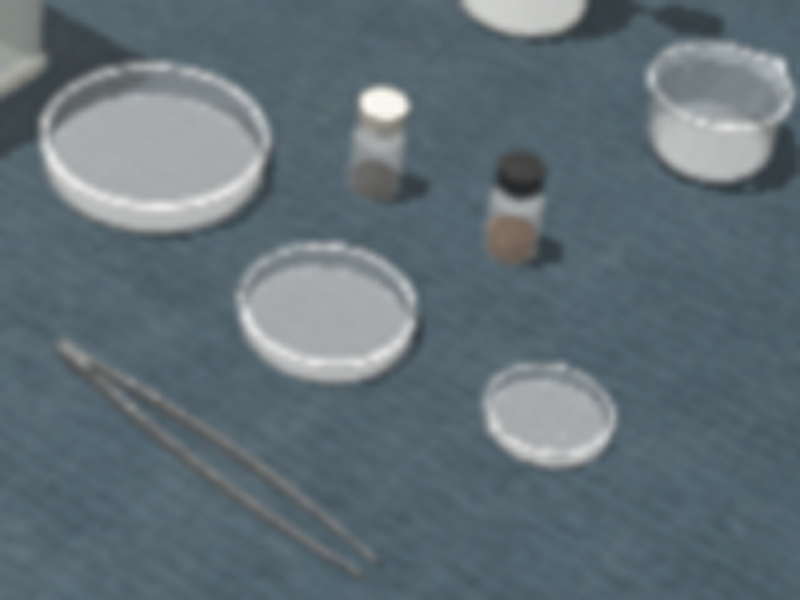

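```bash
cat > h.py <<'E'
import numpy as np,cv2
CAM={"scene":(482.14328226,317.11922358,194.27349577,0.02018430624393039,[-154.35235527,-679.80135571,825.49466875],[[0.63722721,-0.43286929,0.63762502],[-0.77062946,-0.36698515,0.5210107],[0.00846938,-0.82337481,-0.56743474]]),
"top":(427.39859615,320.45394702,202.91879629,0.006799131616288563,[433.62325084,-83.78490543,1319.76348389],[[0.01618615,-0.98883476,0.14813451],[-0.99985174,-0.01513677,0.00820868],[-0.00587475,-0.14824542,-0.98893315]])}
def proj(c,P):
    f,cx,cy,k,e,R=c if not isinstance(c,str) else CAM[c]
    q=(np.atleast_2d(P)-np.array(e))@np.array(R); s=q[:,:2]/q[:,2:]
    s=s*(1+k*(s**2).sum(1,keepdims=True)); return s*f+[cx,cy]
def fcam(F): return (F["intrinsics"][0][0],F["intrinsics"][0][2],F["intrinsics"][1][2],F["k1"],F["eye"],F["orientation"])
def ray(c,uv):
    f,cx,cy,k,e,R=c if not isinstance(c,str) else CAM[c]
    d=(np.array(uv,float)-[cx,cy])/f; s=d.copy()
    for _ in range(9): s=d/(1+k*(s@s))
    return np.array(e),np.array(R)@np.array([*s,1.])
def atz(c,uv,z):
    e,d=ray(c,uv); return e+d*(z-e[2])/d[2]
def Rz(a): return np.array([[np.cos(a),-np.sin(a),0],[np.sin(a),np.cos(a),0],[0,0,1]])
S=np.radians(35); u=np.array([np.cos(S),0,np.sin(S)]); n=np.array([-np.sin(S),0,np.cos(S)])
E
python3 - <<'E'
from h import *
from scipy.optimize import least_squares
B=[("scene",(249.5,258),(-110,-130,0)),("scene",(247,233),(-110,-130,85)),("scene",(185,190.5),(-110,130,85)),("scene",(188,213.5),(-110,130,0)),
("scene",(313.3,217.5),(115,-130,0)),("scene",(312.5,151.3),(115,-130,220)),
("top",(193.6,257.6),(-110,130,85)),("top",(287,265.6),(-110,-130,85)),("top",(189,168.4),(115,130,220)),("top",(289.6,176.6),(115,-130,220))]
def res(p):
    return np.concatenate([proj(c,Rz(p[2])@np.array(P)+[p[0],p[1],0])[0]-uv for c,uv,P in B])
best=min((least_squares(res,[430,80,a],loss="soft_l1") for a in [-.5,0,.5]),key=lambda r:r.cost)
print(best.x,np.degrees(best.x[2]));print(res(best.x).reshape(-1,2).round(1))
for nm,tp,sc,z in [("dish",(300+427/6,160+314/6),None,8),("white",(300+358/6,160+98/6),None,58),("black",(300+519/6,160+97/6),None,58),("twz",(300+260/6,160+507/6),None,4),("twz2",(300+632/6,160+545/6),None,4),("small",(300+655/6,160+294/6),None,6),("big",(300+153/6,160+225/6),None,10)]:
    print(nm,atz("top",tp,z).round(1))
print("dish scene",atz("scene",(305+328/5,205+312/5),8))
E
```

```text
[ 5.60231073e+02  1.48063112e+02 -6.41524694e-02] -3.675665739180979
[[ 0.   0.8]
 [ 0.1 -0.4]
 [ 0.2  0.2]
 [ 1.6  2.1]
 [-1.9  2. ]
 [-1.  -0.4]
 [ 1.1 -1.5]
 [-2.1 -2.2]
 [ 1.1  0.7]
 [-1.3  0.1]]
dish [ 603.1 -230.1    8. ]
white [ 705.4 -190.1   58. ]
black [ 707.1 -270.8   58. ]
twz [ 502.8 -145.1    4. ]
twz2 [ 486.6 -334.7    4. ]
small [ 615.6 -347.9    6. ]
big [647.1 -88.3  10. ]
dish scene [ 605.62618836 -230.46125189    8.        ]
```

```bash
cat >> h.py <<'E'
PF=np.array([-45.1,-40,130.4]) # port axis on panel face (box frame)
BOX=[560.2,148.1,-0.0642]
def W(P,b=None):
    b=b or BOX; return np.atleast_2d(P)@Rz(b[2]).T+[b[0],b[1],0]
yl=np.array([0,1.,0])
def circ(c,r,m=72): 
    a=np.linspace(0,2*np.pi,m); return c+r*(np.cos(a)[:,None]*u+np.sin(a)[:,None]*yl)
KB=PF+106*u
def bar(th,pull=0,h=53):
    x=np.cos(th)*u-np.sin(th)*yl; y=np.sin(th)*u+np.cos(th)*yl
    return np.array([KB+(h+pull)*n+a*x+b*y for a,b in [(22,7),(22,-7),(-22,-7),(-22,7),(22,7)]])
def frame():
    L=[]
    for s in(-130,130): L.append(np.array([[-110,s,0],[-110,s,85],[83,s,220],[115,s,220],[115,s,0],[-110,s,0]]))
    for p in([-110,0],[-110,85],[83,220],[115,220],[115,0]): L.append(np.array([[p[0],-130,p[1]],[p[0],130,p[1]]]))
    return L
def overlay(img,c,th,sc,off,b=None):
    im=cv2.resize(img,None,fx=sc,fy=sc,interpolation=cv2.INTER_CUBIC)
    def dr(P,col):
        q=((proj(c,W(P,b))+.5)*sc-.5); cv2.polylines(im,[np.round(q*8).astype(np.int32)],False,col,1,cv2.LINE_AA,3)
    for l in frame(): dr(l,(0,0,255))
    x=np.cos(th)*u-np.sin(th)*yl
    dr(circ(KB-106*x+13*n,61),(255,0,0)); dr(circ(PF+8*n,63),(0,200,0)); dr(circ(PF+8*n,55),(0,200,0))
    dr(bar(th),(0,255,255)); dr(bar(th,0,17),(255,0,255))
    x0,y0,w,h=[int(v*sc) for v in off]; return im[y0:y0+h,x0:x0+w]
E
python3 - <<'E'
from h import *
cv2.imwrite("pics/ov_s.png",overlay(cv2.imread("pics/scene0.png"),"scene",0,4,(175,110,150,150)))
cv2.imwrite("pics/ov_t.png",overlay(cv2.imread("pics/top0.png"),"top",0,5,(180,160,120,115)))
E
```

```text
(no output)
```

View pics/ov_s.png

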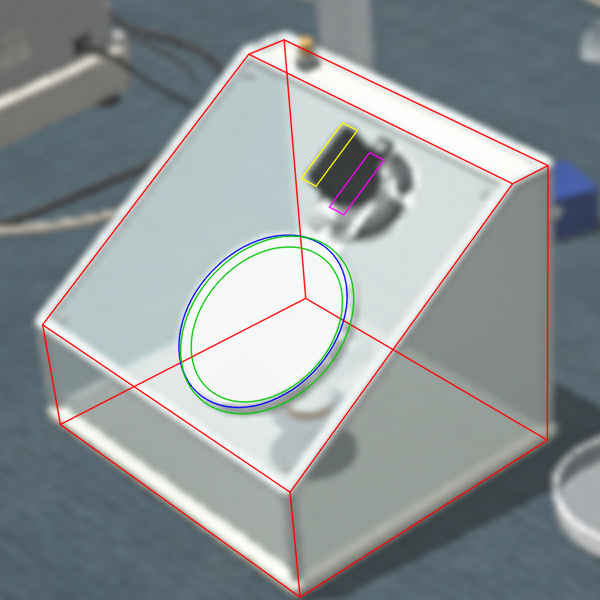

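View pics/ov_t.png

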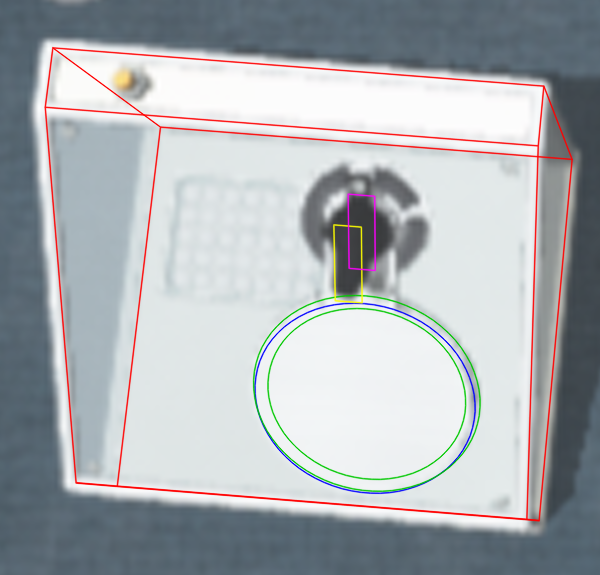

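```bash
cat >> h.py <<'E'
def kg(th=0,pull=0,h=42): return W(KB+(h+pull)*n)[0]
def delta(tcp,yaw=None):
    """shift in tool axes cm and twist deg; yaw: world angle (deg) of tool x"""
    from workcell import telemetry
    o=telemetry.get_obs(); R=np.array(o["tcp_rot"]); p=np.array(o["tool_pos"])
    d=R.T@(np.array(tcp)-p)/10
    cur=np.degrees(np.arctan2(R[1,0],R[0,0])); tw=None if yaw is None else -((yaw-cur+180)%360-180)
    print("t",round(o["time"],2),"tcp",p.round(1),"yaw",round(cur,1),"tilt",R[:,2].round(3),"gap",round(float(o["finger_gap"]),1),"F",np.round(o["ft_force"],1))
    print("  -> xyz cm",d.round(2),"twist",None if tw is None else round(tw,1))
E
python3 - <<'E'
from h import *
k=kg();print("knob",k,"n world",Rz(BOX[2])@n)
Y=180-3.68
delta(k+[0,0,62],Y)
delta(k+[0,0,-8],Y)
E
```

```text
knob [575.23732988 107.05070029 225.60348811] n world [-0.5723948   0.03679832  0.81915204]
t 0.15 tcp [208.9 562.2 232.8] yaw 159.6 tilt [-0.001 -0.001 -1.   ] gap 87.7 F [-0.4 -0.2  0.5]
  -> xyz cm [-50.19 -29.91  -5.44] twist -16.7
t 0.15 tcp [208.9 562.2 232.8] yaw 159.6 tilt [-0.001 -0.001 -1.   ] gap 87.7 F [-0.4 -0.2  0.5]
  -> xyz cm [-50.19 -29.9    1.56] twist -16.7
```

```bash
python3 -m crank '[{"z":-6},{"x":-5,"y":-3,"z":-7,"twist":-4},{"x":-10,"y":-6,"z":-7,"twist":-9},{"x":-15,"y":-9,"z":-7,"twist":-16.7},{"x":-20,"y":-12,"z":-7,"twist":-16.7},{"x":-25,"y":-15,"z":-7,"twist":-16.7},{"x":-30,"y":-18,"z":-7,"twist":-16.7},{"x":-35,"y":-21,"z":-7,"twist":-16.7},{"x":-40,"y":-24,"z":-7,"twist":-16.7},{"x":-45,"y":-27,"z":-7,"twist":-16.7},{"x":-50.2,"y":-29.9,"z":-6,"twist":-16.7},{"x":-50.2,"y":-29.9,"z":-6,"twist":-16.7},{"x":-50.2,"y":-29.9,"z":-6,"twist":-16.7},{"x":-50.2,"y":-29.9,"z":-6,"twist":-16.7},{"x":-50.2,"y":-29.9,"z":-6,"twist":-16.7}]' -1 20; python3 - <<'E'
from h import *
from workcell import cams
k=kg();Y=180-3.68
delta(k+[0,0,-8],Y)
for c in ["wrist","scene"]:
    F=cams.grab_frame(c); cv2.imwrite(f"pics/{c}1.png",F["image"])
    if c=="wrist": cv2.imwrite("pics/w1ov.png",overlay(F["image"],fcam(F),0,1,(0,0,640,400)))
cv2.imwrite("pics/scene1z.png",cv2.resize(F["image"][60:260,150:350],(600,600)))
E
```

```text
t 0.15 tcp [208.9 562.2 232.8] yaw 159.6 tilt [-0.001 -0.001 -1.   ] gap 87.7 F [-0.4 -0.2  0.5]
  -> xyz cm [-50.19 -29.9    1.56] twist -16.7invalid input at $[0]: expected keys x, y, z, twist
```

View pics/w1ov.png

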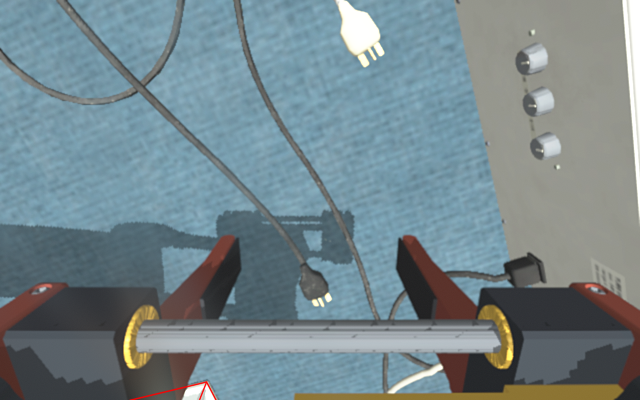

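View pics/scene1z.png

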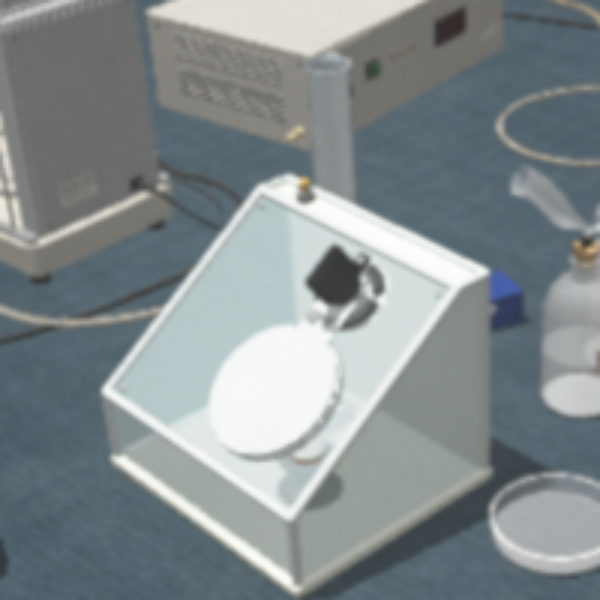

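The move was refused because every row needs all four keys; nothing has moved. The scene crop shows the knob at about (340,275), with the shutter closed.

```bash
python3 -m crank '[{"x":0,"y":0,"z":-6,"twist":0},{"x":-5,"y":-3,"z":-7,"twist":-4},{"x":-10,"y":-6,"z":-7,"twist":-9},{"x":-15,"y":-9,"z":-7,"twist":-16.7},{"x":-20,"y":-12,"z":-7,"twist":-16.7},{"x":-25,"y":-15,"z":-7,"twist":-16.7},{"x":-30,"y":-18,"z":-7,"twist":-16.7},{"x":-35,"y":-21,"z":-7,"twist":-16.7},{"x":-40,"y":-24,"z":-7,"twist":-16.7},{"x":-45,"y":-27,"z":-7,"twist":-16.7},{"x":-50.2,"y":-29.9,"z":-6,"twist":-16.7},{"x":-50.2,"y":-29.9,"z":-6,"twist":-16.7},{"x":-50.2,"y":-29.9,"z":-6,"twist":-16.7},{"x":-50.2,"y":-29.9,"z":-6,"twist":-16.7}]' -1 20; python3 - <<'E'
from h import *
from workcell import cams
k=kg();Y=180-3.68
delta(k+[0,0,-8],Y)
for c in ["wrist","scene"]:
    F=cams.grab_frame(c); cv2.imwrite(f"pics/{c}2.png",F["image"])
    if c=="wrist": cv2.imwrite("pics/w2ov.png",overlay(F["image"],fcam(F),0,1,(0,0,640,400)))
cv2.imwrite("pics/scene2z.png",cv2.resize(F["image"][60:260,150:350],(600,600)))
E
```

```text
time: 2.0
tool_pos: [574.9, 108.6, 294.5]
tcp_rot: [[-0.998, 0.062, 0.001], [0.062, 0.998, 0.0], [-0.001, 0.001, -1.0]]
ft_force: [-0.3, 0.2, 0.9]
finger_gap: 87.9
t 2.0 tcp [574.9 108.6 294.5] yaw 176.4 tilt [ 0.001  0.    -1.   ] gap 87.9 F [-0.3  0.2  0.9]
  -> xyz cm [-0.04 -0.15  7.69] twist 0.1
```

View pics/w2ov.png

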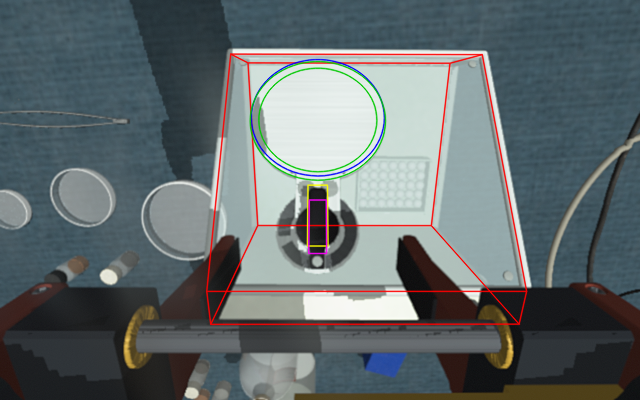

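View pics/scene2z.png

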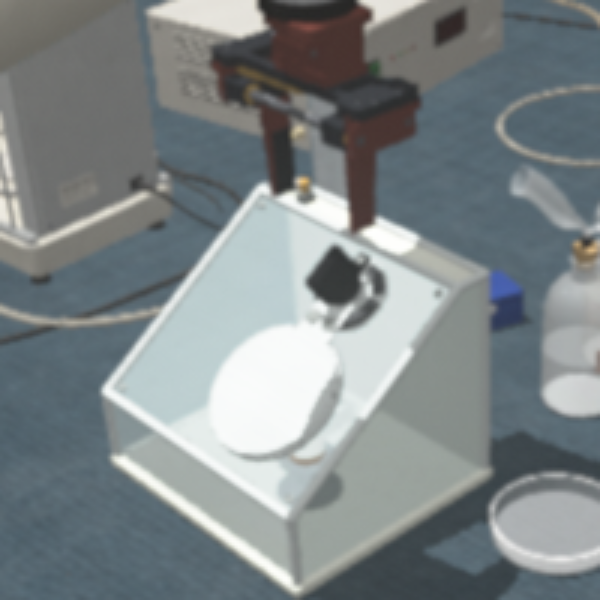

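```bash
python3 -m crank '[{"x":0,"y":-0.1,"z":3,"twist":0},{"x":0,"y":-0.1,"z":6,"twist":0},{"x":0,"y":-0.1,"z":7.7,"twist":0},{"x":0,"y":-0.1,"z":7.7,"twist":0}]' -1 40 && python3 -m crank '[{"x":0,"y":0,"z":0,"twist":0},{"x":0,"y":0,"z":0,"twist":0},{"x":0,"y":0,"z":0,"twist":0},{"x":0,"y":0,"z":0,"twist":0},{"x":0,"y":0,"z":0,"twist":0},{"x":0,"y":0,"z":0,"twist":0}]' 1 40; python3 - <<'E'
from h import *
from workcell import cams
delta(kg()+[0,0,-8],180-3.68)
delta(kg(0,12.5)+[0,0,-8],180-3.68)
F=cams.grab_frame("wrist"); cv2.imwrite("pics/w3.png",F["image"])
E
```

```text
time: 2.6
tool_pos: [574.6, 106.7, 215.6]
tcp_rot: [[-0.998, 0.064, -0.002], [0.064, 0.998, -0.0], [0.002, -0.0, -1.0]]
ft_force: [0.1, 0.6, 0.1]
finger_gap: 87.6
time: 3.35
tool_pos: [575.3, 106.3, 216.6]
tcp_rot: [[-0.998, 0.064, -0.0], [0.064, 0.998, -0.0], [0.0, -0.0, -1.0]]
ft_force: [0.3, 0.1, 0.1]
finger_gap: 31.4
t 3.35 tcp [575.3 106.3 216.6] yaw 176.3 tilt [-0. -0. -1.] gap 31.4 F [0.3 0.1 0.1]
  -> xyz cm [ 0.01  0.08 -0.1 ] twist -0.0
t 3.35 tcp [575.3 106.3 216.6] yaw 176.3 tilt [-0. -0. -1.] gap 31.4 F [0.3 0.1 0.1]
  -> xyz cm [ 0.73  0.08 -1.13] twist -0.0
```

View pics/w3.png

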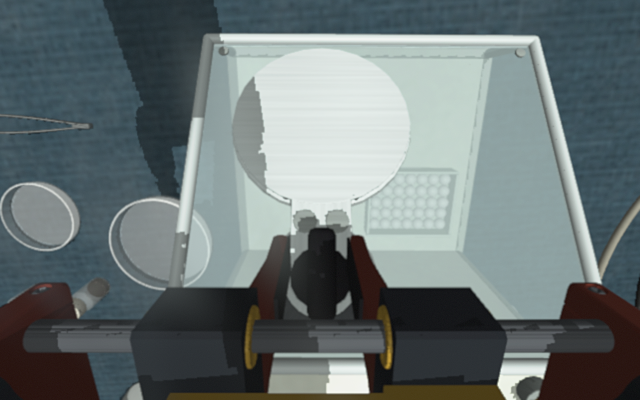

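```bash
python3 -m crank '[{"x":0,"y":0,"z":0,"twist":0},{"x":0,"y":0,"z":0,"twist":0},{"x":0,"y":0,"z":0,"twist":0},{"x":0,"y":0,"z":0,"twist":0}]' 1 40 && python3 -m crank '[{"x":0.25,"y":0,"z":-0.36,"twist":0},{"x":0.5,"y":0,"z":-0.72,"twist":0},{"x":0.72,"y":0,"z":-1.03,"twist":0},{"x":0.72,"y":0,"z":-1.03,"twist":0},{"x":0.72,"y":0,"z":-1.03,"twist":0}]'; python3 - <<'E'
from h import *
from workcell import cams
delta(kg(0,12.5)+[0,0,-8],180-3.68)
F=cams.grab_frame("wrist"); cv2.imwrite("pics/w4.png",F["image"][200:,150:490])
E
```

```text
time: 3.9
tool_pos: [575.4, 107.6, 216.6]
tcp_rot: [[-0.998, 0.063, 0.0], [0.063, 0.998, 0.002], [-0.0, 0.002, -1.0]]
ft_force: [1.0, 4.7, -0.3]
finger_gap: 14.0
time: 4.53
tool_pos: [569.0, 108.0, 225.5]
tcp_rot: [[-0.998, 0.063, 0.001], [0.063, 0.998, 0.002], [-0.001, 0.002, -1.0]]
ft_force: [6.0, 5.3, -5.7]
finger_gap: 13.7
t 4.53 tcp [569.  108.  225.5] yaw 176.4 tilt [ 0.001  0.002 -1.   ] gap 13.7 F [ 6.   5.3 -5.7]
  -> xyz cm [ 0.09 -0.05 -0.23] twist 0.1
```

View pics/w4.png

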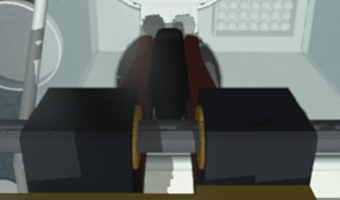

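```bash
python3 -m crank '[{"x":0,"y":0,"z":0,"twist":6},{"x":0,"y":0,"z":0,"twist":12},{"x":0,"y":0,"z":0,"twist":18},{"x":0,"y":0,"z":0,"twist":24},{"x":0,"y":0,"z":0,"twist":30},{"x":0,"y":0,"z":0,"twist":30}]' 1 20; python3 - <<'E'
from h import *
from workcell import cams
delta(kg(0,12.5)+[0,0,-8],180-3.68)
F=cams.grab_frame("wrist"); cv2.imwrite("pics/w5.png",F["image"])
F=cams.grab_frame("scene");cv2.imwrite("pics/s5.png",cv2.resize(F["image"][60:260,150:350],(600,600)))
E
```

```text
time: 5.32
tool_pos: [568.7, 110.5, 225.4]
tcp_rot: [[-0.834, 0.552, 0.0], [0.552, 0.834, 0.006], [0.003, 0.006, -1.0]]
ft_force: [4.5, 12.5, -7.1]
finger_gap: 20.1
t 5.33 tcp [568.7 110.5 225.4] yaw 146.5 tilt [ 0.     0.006 -1.   ] gap 20.1 F [ 4.5 12.5 -7.1]
  -> xyz cm [-0.11 -0.28 -0.25] twist -29.8
```

View pics/w5.png

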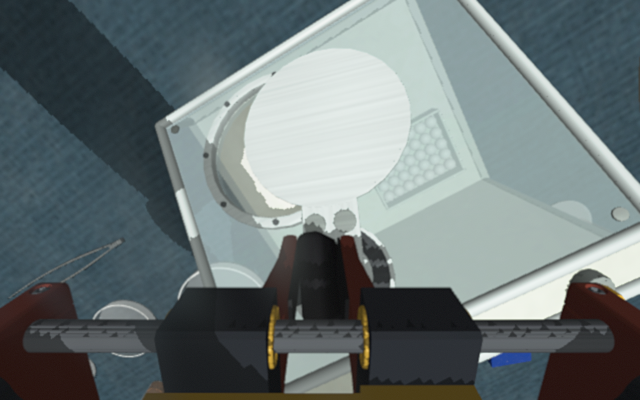

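View pics/s5.png

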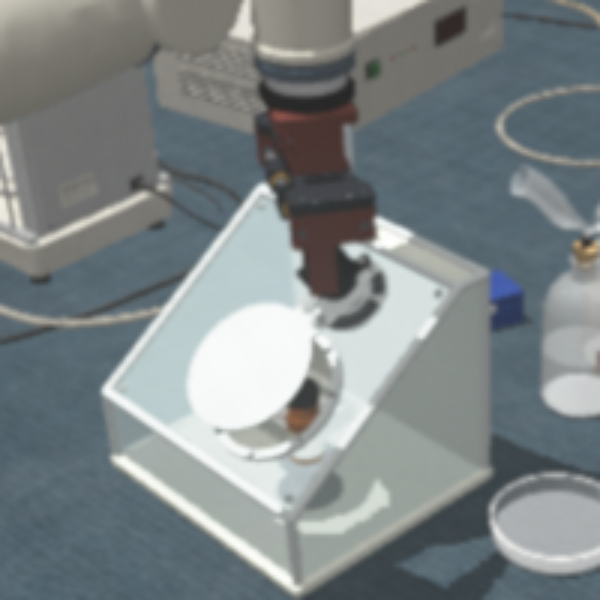

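```bash
python3 -m crank '[{"x":0.08,"y":0.13,"z":0,"twist":6},{"x":0.08,"y":0.13,"z":0,"twist":12},{"x":0.08,"y":0.13,"z":0,"twist":18},{"x":0.08,"y":0.13,"z":0,"twist":24},{"x":0.08,"y":0.13,"z":0,"twist":24}]' 1 20; python3 - <<'E'
from h import *
from workcell import cams
delta(kg(0,12.5)+[0,0,-8],180-3.68)
F=cams.grab_frame("wrist"); cv2.imwrite("pics/w6.png",F["image"])
F=cams.grab_frame("scene");cv2.imwrite("pics/s6.png",cv2.resize(F["image"][60:260,150:350],(600,600)))
E
```

```text
time: 6.05
tool_pos: [569.7, 114.0, 226.5]
tcp_rot: [[-0.539, 0.842, 0.004], [0.842, 0.539, 0.01], [0.006, 0.009, -1.0]]
ft_force: [8.0, 19.2, -4.1]
finger_gap: 24.8
t 6.05 tcp [569.7 114.  226.5] yaw 122.6 tilt [ 0.004  0.01  -1.   ] gap 24.8 F [ 8.  19.2 -4.1]
  -> xyz cm [-0.46 -0.49 -0.14] twist -53.7
```

View pics/w6.png

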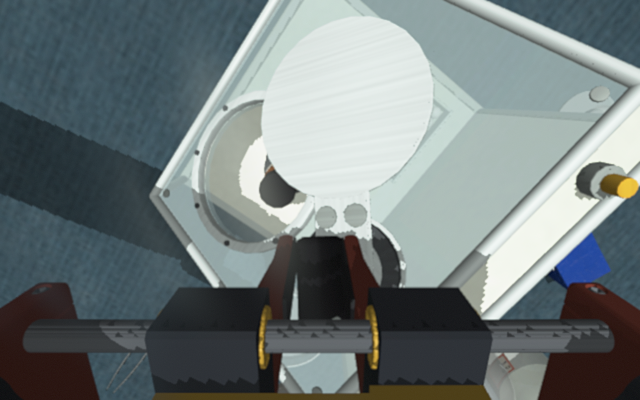

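View pics/s6.png

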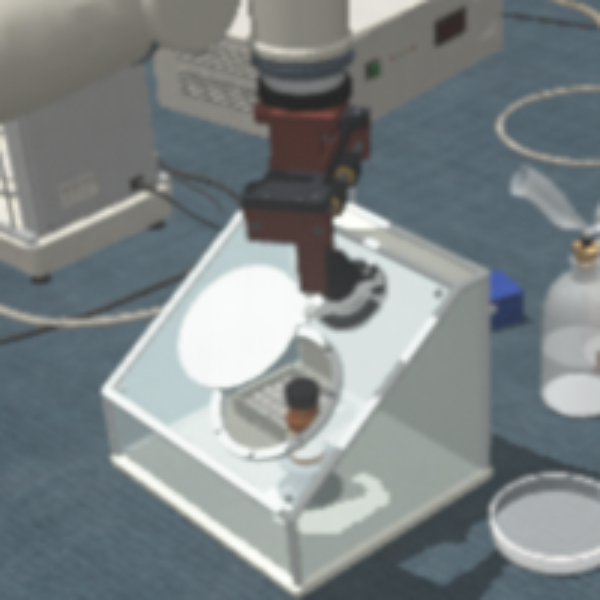

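```bash
python3 -m crank '[{"x":0,"y":0,"z":0,"twist":6},{"x":0,"y":0,"z":0,"twist":12},{"x":0,"y":0,"z":0,"twist":18},{"x":0,"y":0,"z":0,"twist":24},{"x":0,"y":0,"z":0,"twist":25}]' 1 12; python3 - <<'E'
from h import *
from workcell import cams
delta(kg(0,12.5)+[0,0,-8],180-3.68)
F=cams.grab_frame("wrist"); cv2.imwrite("pics/w7.png",F["image"])
F=cams.grab_frame("scene");cv2.imwrite("pics/s7.png",cv2.resize(F["image"][60:260,150:350],(600,600)))
E
```

```text
time: 6.78
tool_pos: [572.1, 114.1, 229.2]
tcp_rot: [[-0.133, 0.991, 0.013], [0.991, 0.132, 0.011], [0.009, 0.014, -1.0]]
ft_force: [15.5, 19.8, 1.8]
finger_gap: 28.4
t 6.78 tcp [572.1 114.1 229.2] yaw 97.6 tilt [ 0.013  0.011 -1.   ] gap 28.4 F [15.5 19.8  1.8]
  -> xyz cm [-0.6  -0.48  0.13] twist -78.7
```

View pics/w7.png

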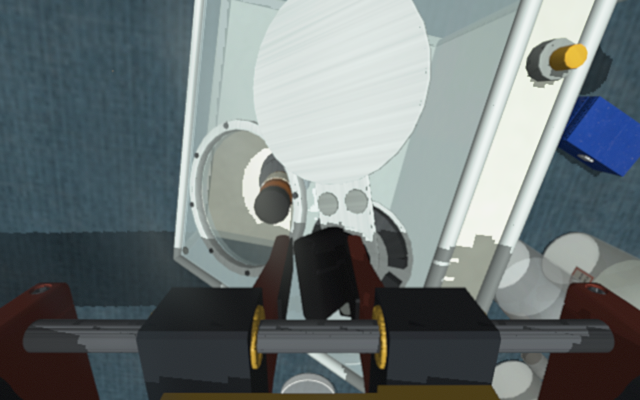

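View pics/s7.png

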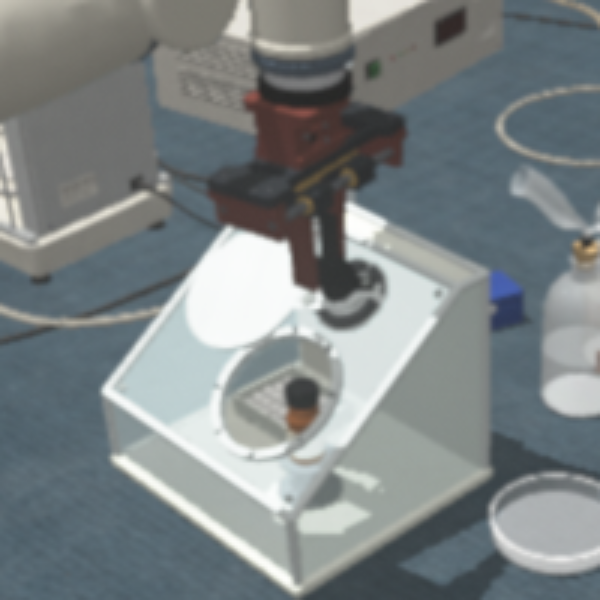

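```bash
python3 - <<'E'
from h import *
for d in (48,55,60,65,70,72):
    t=np.radians(d);x=np.cos(t)*u-np.sin(t)*yl
    print(d,proj("scene",W(circ(KB-106*x+13*n,61))).min(0).round(1),proj("scene",W(circ(KB-106*x+13*n,61))).max(0).round(1))
im=cv2.imread("pics/s7.png")
E
```

```text
48 [209.  147.2] [249.1 187.7]
55 [209.4 143.2] [249.3 183.4]
60 [210.1 140.3] [249.9 180.2]
65 [211.  137.4] [250.6 177.1]
70 [212.1 134.5] [251.7 174. ]
72 [212.6 133.3] [252.2 172.8]
```

```bash
python3 -m crank '[{"x":0,"y":0,"z":0,"twist":6},{"x":0,"y":0,"z":0,"twist":12},{"x":0,"y":0,"z":0,"twist":15},{"x":0,"y":0,"z":0,"twist":15}]' 1 12; python3 - <<'E'
from h import *
from workcell import cams
delta(kg(0,12.5)+[0,0,-8],180-3.68)
F=cams.grab_frame("wrist"); cv2.imwrite("pics/w8.png",F["image"])
F=cams.grab_frame("scene");cv2.imwrite("pics/s8.png",overlay(F["image"],"scene",np.radians(72),4,(175,110,150,150)))
E
```

```text
time: 7.38
tool_pos: [573.1, 113.2, 230.2]
tcp_rot: [[0.128, 0.992, 0.016], [0.992, -0.129, 0.009], [0.011, 0.015, -1.0]]
ft_force: [17.7, 16.5, 2.8]
finger_gap: 31.5
t 7.38 tcp [573.1 113.2 230.2] yaw 82.6 tilt [ 0.016  0.009 -1.   ] gap 31.5 F [17.7 16.5  2.8]
  -> xyz cm [-0.63 -0.42  0.22] twist -93.7
```

View pics/w8.png

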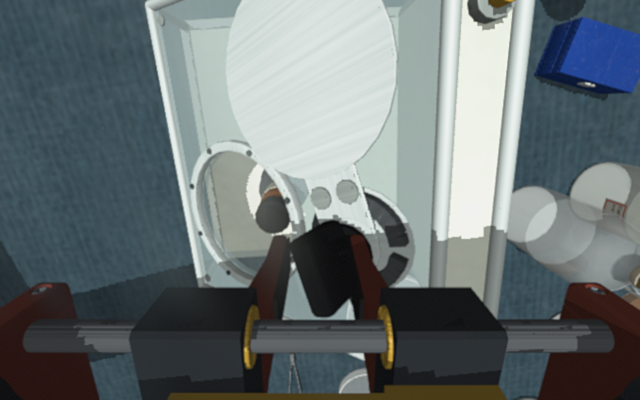

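View pics/s8.png

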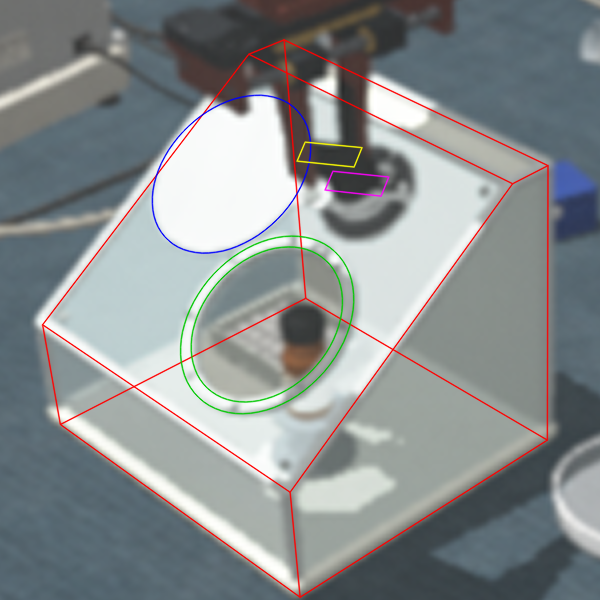

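```bash
python3 -m crank '[{"x":0,"y":0,"z":0,"twist":15},{"x":0,"y":0,"z":0,"twist":15},{"x":0,"y":0,"z":0,"twist":15},{"x":0,"y":0,"z":-3,"twist":15},{"x":0,"y":0,"z":-6,"twist":15},{"x":0,"y":0,"z":-6,"twist":15}]' -0.2 12 ; python3 - <<'E'
from h import *
from workcell import cams
delta(kg(0,12.5)+[0,0,-8],180-3.68)
F=cams.grab_frame("wrist"); cv2.imwrite("pics/w9.png",overlay(F["image"],fcam(F),np.radians(72),1,(0,0,640,400)))
F=cams.grab_frame("scene");cv2.imwrite("pics/s9.png",overlay(F["image"],"scene",np.radians(72),4,(175,110,150,150)))
E
```

```text
time: 8.22
tool_pos: [569.0, 108.2, 289.8]
tcp_rot: [[0.386, 0.923, 0.005], [0.923, -0.386, 0.0], [0.002, 0.005, -1.0]]
ft_force: [-0.2, -0.6, 0.9]
finger_gap: 52.5
t 8.22 tcp [569.  108.2 289.8] yaw 67.3 tilt [ 0.005  0.    -1.   ] gap 52.5 F [-0.2 -0.6  0.9]
  -> xyz cm [-0.12 -0.08  6.2 ] twist -109.0
```

View pics/w9.png

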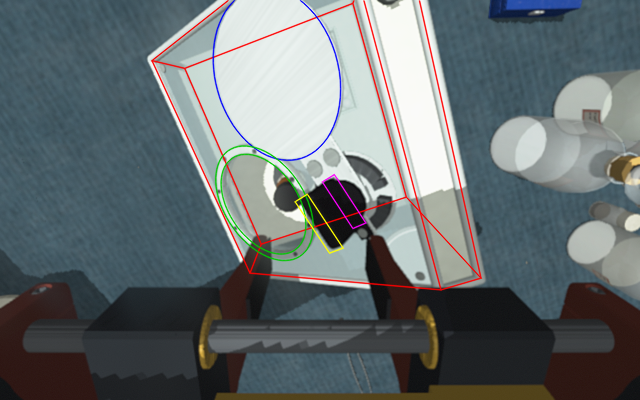

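View pics/s9.png

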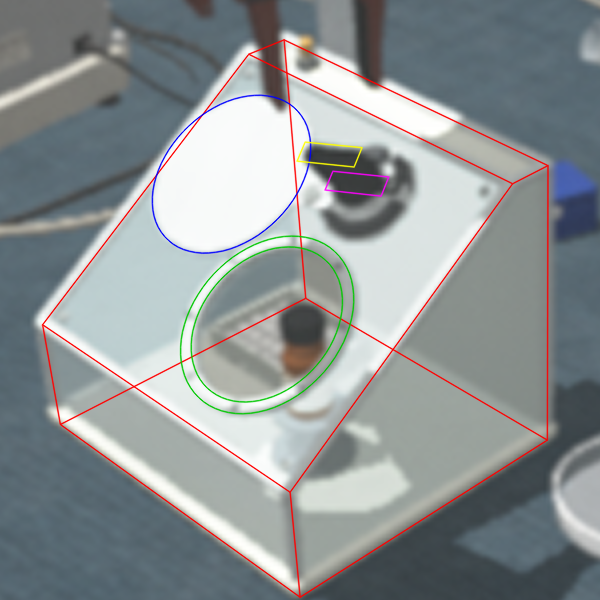

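```bash
python3 - <<'E'
from h import *
from workcell import cams
F=cams.grab_frame("wrist");c=fcam(F);im=F["image"]
for k,pull in enumerate([0,6.5]):
    z=cv2.resize(im,None,fx=5,fy=5,interpolation=cv2.INTER_CUBIC)
    q=(proj(c,W(bar(np.radians(72),pull)))+.5)*5-.5
    cv2.polylines(z,[q.round().astype(np.int32)],False,(0,255,255),1)
    z=z[800:1300,1350:1900]; cv2.imwrite(f"pics/k10_{k}.png",cv2.convertScaleAbs(z,alpha=2,beta=20))
a=np.hstack([cv2.resize(cv2.imread(f"pics/k10_{k}.png"),(400,364)) for k in(0,1)]);cv2.imwrite("pics/k10.png",a)
E
```

```text
(no output)
```

View pics/k10.png

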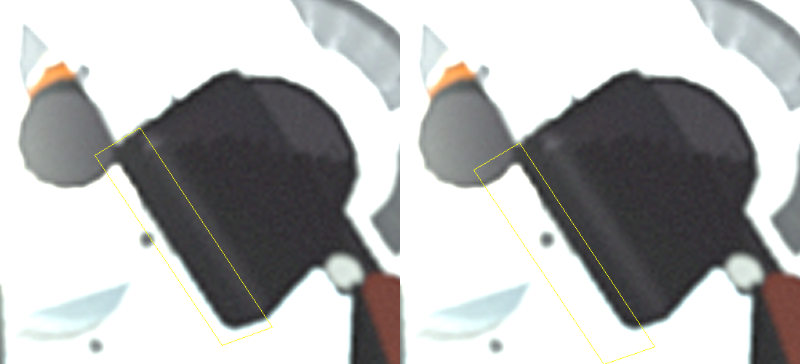

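```bash
python3 - <<'E'
from h import *
def ov(fn,tcp,yaw,off,out,sc=5,gap=88):
    im=cv2.resize(cv2.imread(fn),None,fx=sc,fy=sc,interpolation=cv2.INTER_CUBIC)
    a=np.radians(yaw);X=np.array([np.cos(a),np.sin(a),0]);Z=np.array([0,0,-1.]);Y=np.cross(Z,X)
    def dr(P,col):
        P=np.array(P);q=(proj("scene",tcp+P@np.array([X,Y,Z]))+.5)*sc;cv2.polylines(im,[q.round().astype(np.int32)],False,col,1,cv2.LINE_AA)
    for z in(-69,-110): dr([(37.5,89,z),(37.5,-89,z),(-37.5,-89,z),(-37.5,89,z),(37.5,89,z)],(0,255,255) if z==-69 else (0,255,0))
    for s in(1,-1):
        a,b=s*gap/2,s*(gap/2+13.5)
        for z in(11,-69): dr([(10,a,z),(10,b,z),(-10,b,z),(-10,a,z),(10,a,z)],(255,0,255))
    x0,y0,w,h=[v*sc for v in off];cv2.imwrite(out,im[y0:y0+h,x0:x0+w])
ov("pics/scene2.png",np.array([574.9,108.6,294.5]),176.4,(210,50,100,100),"pics/g1.png",6)
E
```

```text
(no output)
```

View pics/g1.png

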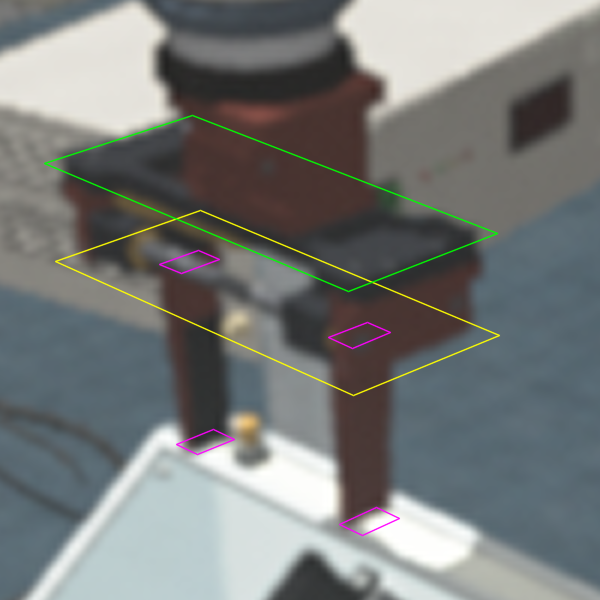

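```bash
python3 - <<'E'
from h import *
pre=W([-76.3,-40,199.6])[0];print(pre,W([-27.5,-40,130]))
delta(pre,180-3.68)
E
```

```text
[481.49095026 113.07750024 199.6       ] [[530.19041679 109.94669195 130.        ]]
t 8.38 tcp [568.  108.1 285.2] yaw 67.3 tilt [-0.002 -0.    -1.   ] gap 52.9 F [-0.1  0.2 -0.5]
  -> xyz cm [-2.87 -8.16  8.58] twist -109.0
```

```bash
python3 -m crank '[{"x":-1,"y":-3,"z":0,"twist":-10},{"x":-2,"y":-6,"z":0,"twist":-20},{"x":-2.87,"y":-8.16,"z":2,"twist":-30},{"x":-2.87,"y":-8.16,"z":4,"twist":-40},{"x":-2.87,"y":-8.16,"z":6,"twist":-50},{"x":-2.87,"y":-8.16,"z":8.5,"twist":-60},{"x":-2.87,"y":-8.16,"z":8.5,"twist":-70},{"x":-2.87,"y":-8.16,"z":8.5,"twist":-80},{"x":-2.87,"y":-8.16,"z":8.5,"twist":-90},{"x":-2.87,"y":-8.16,"z":8.5,"twist":-100},{"x":-2.87,"y":-8.16,"z":8.5,"twist":-109},{"x":-2.87,"y":-8.16,"z":8.5,"twist":-109},{"x":-2.87,"y":-8.16,"z":8.5,"twist":-109}]' 0.09 20 ; python3 - <<'E'
from h import *
from workcell import cams
delta(W([-27.5,-40,130])[0],180-3.68)
for nme in("wrist","scene","top"):
    F=cams.grab_frame(nme);c=fcam(F);im=F["image"];cv2.imwrite(f"pics/{nme}11.png",im)
    P=[W([-20.5+15*np.cos(a),-40+15*np.sin(a),131])[0] for a in np.linspace(0,6.3,40)]
    im=cv2.resize(im,None,fx=4,fy=4,interpolation=cv2.INTER_CUBIC)
    q=(proj(c,P)+.5)*4; cv2.polylines(im,[q.round().astype(np.int32)],True,(0,0,255),1)
    m=q.mean(0).astype(int);print(nme,m/4)
    x0=max(0,m[0]-300);y0=max(0,m[1]-250);cv2.imwrite(f"pics/{nme}11z.png",im[y0:y0+500,x0:x0+600]);print(x0/4,y0/4)
E
```

```text
time: 10.0
tool_pos: [481.5, 113.1, 200.9]
tcp_rot: [[-0.998, 0.067, -0.002], [0.067, 0.998, -0.0], [0.002, -0.0, -1.0]]
ft_force: [-0.1, 0.7, 0.6]
finger_gap: 39.8
t 10.0 tcp [481.5 113.1 200.9] yaw 176.1 tilt [-0.002 -0.    -1.   ] gap 39.8 F [-0.1  0.7  0.6]
  -> xyz cm [-4.89  0.01  7.08] twist -0.2
wrist [319.75 284.25]
244.75 221.75
scene [250.5 188. ]
175.5 125.5
top [254.75 228.5 ]
179.75 166.0
```

View pics/wrist11z.png

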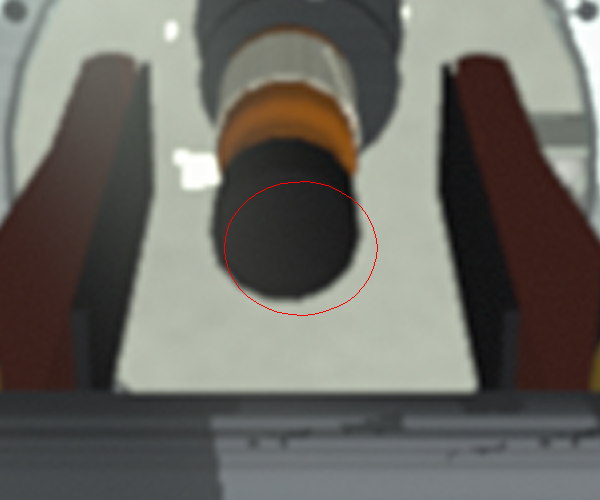

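View pics/scene11z.png

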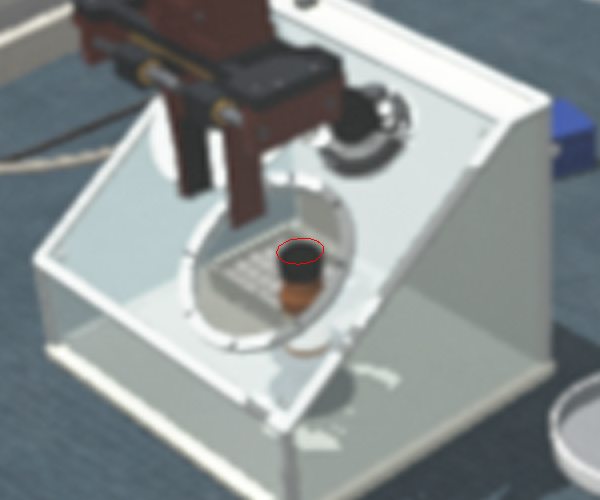

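View pics/wrist11.png

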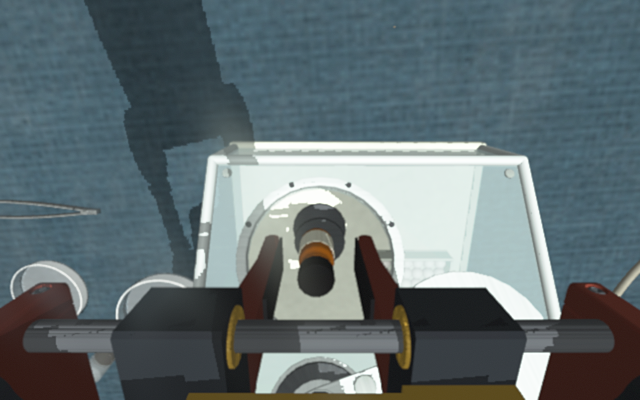

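```bash
python3 - <<'E'
from h import *
from workcell import cams
s=cv2.imread("pics/scene11.png");z=cv2.resize(s[180:212,235:270],None,fx=16,fy=16,interpolation=cv2.INTER_CUBIC);cv2.imwrite("pics/s11jar.png",z)
F=cams.grab_frame("wrist");c=fcam(F)
def tobox(p): return (Rz(BOX[2]).T@(p-[BOX[0],BOX[1],0])).round(1)
for z in(125,131): print("wrist",tobox(atz(c,(316.75,280.75),z)))
print("scene",tobox(atz("scene",(250.5,188.3),131)))
# pedestal/jar base check
E
```

```text
wrist [-18.5 -41.9 125. ]
wrist [-22.2 -41.8 131. ]
scene [-21.6 -43.4 131. ]
```

View pics/s11jar.png

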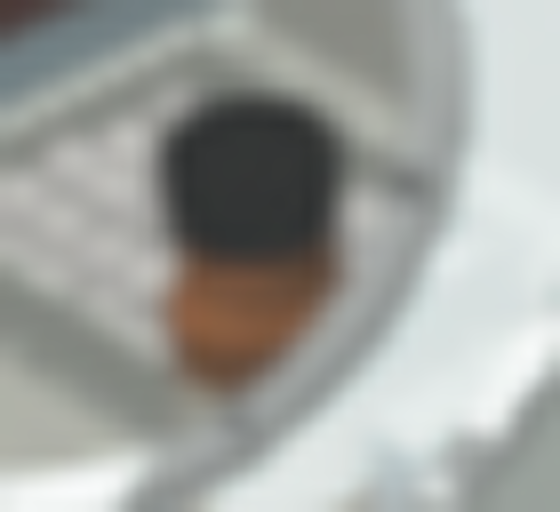

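```bash
python3 - <<'E'
from h import *
delta(W([-29,-41.5,129]+0*n)[0],180-3.68)
delta(W([-29,-41.5,129]+45*n)[0],180-3.68)
E
```

```text
t 10.2 tcp [481.8 113.3 201.8] yaw 176.3 tilt [-0. -0. -1.] gap 39.5 F [ 0.5  0.4 -0.9]
  -> xyz cm [-4.7  -0.17  7.27] twist -0.1
t 10.2 tcp [481.8 113.3 201.8] yaw 176.3 tilt [-0. -0. -1.] gap 39.5 F [ 0.5  0.4 -0.9]
  -> xyz cm [-2.12 -0.17  3.59] twist -0.1
```

```bash
python3 -m crank '[{"x":-1.1,"y":-0.15,"z":1.8,"twist":0},{"x":-2.1,"y":-0.15,"z":3.5,"twist":0},{"x":-2.8,"y":-0.15,"z":4.5,"twist":0},{"x":-3.5,"y":-0.15,"z":5.5,"twist":0},{"x":-3.5,"y":-0.15,"z":5.5,"twist":0}]' && python3 - <<'E'
from h import *
from workcell import cams
delta(W([-29,-41.5,129])[0],180-3.68)
for nme in("wrist","scene"):
    F=cams.grab_frame(nme);cv2.imwrite(f"pics/{nme}12.png",F["image"])
cv2.imwrite("pics/scene12z.png",cv2.resize(F["image"][110:260,175:325],(600,600),interpolation=cv2.INTER_CUBIC))
E
```

```text
time: 10.82
tool_pos: [516.6, 109.4, 145.6]
tcp_rot: [[-0.998, 0.065, -0.002], [0.065, 0.998, -0.0], [0.002, -0.0, -1.0]]
ft_force: [-0.5, -0.2, 0.8]
finger_gap: 39.6
t 10.82 tcp [516.6 109.4 145.6] yaw 176.3 tilt [-0.002 -0.    -1.   ] gap 39.6 F [-0.5 -0.2  0.8]
  -> xyz cm [-1.2  -0.01  1.66] twist -0.0
```

View pics/wrist12.png

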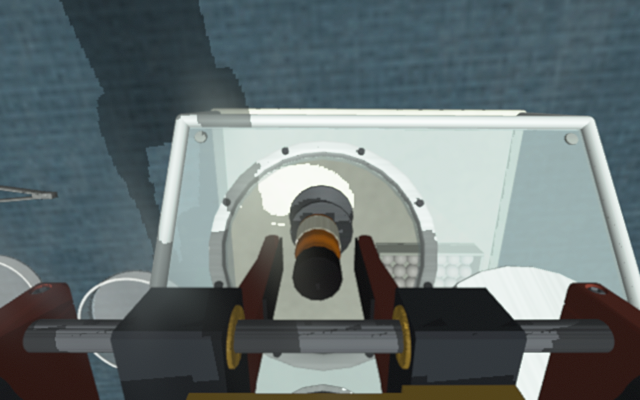

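View pics/scene12z.png

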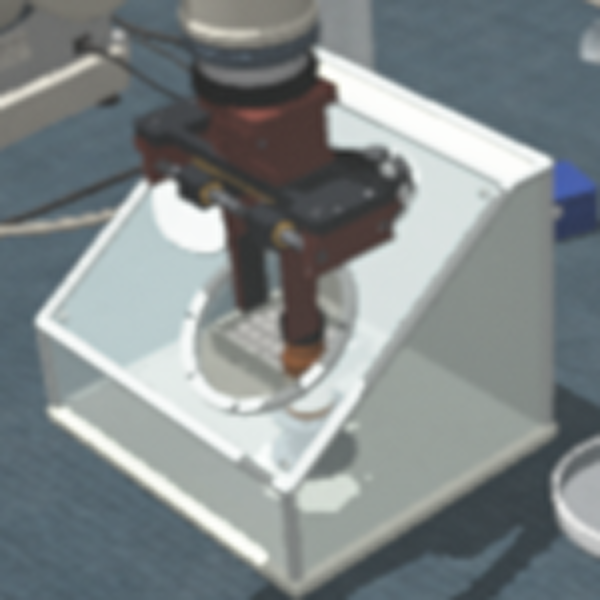

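```bash
python3 -m crank '[{"x":-0.4,"y":0,"z":0.55,"twist":0},{"x":-0.8,"y":0,"z":1.1,"twist":0},{"x":-0.8,"y":0,"z":1.1,"twist":0}]' && python3 -m crank '[{"x":-0.2,"y":0,"z":0.3,"twist":0},{"x":-0.4,"y":0,"z":0.55,"twist":0},{"x":-0.4,"y":0,"z":0.55,"twist":0}]' && python3 - <<'E'
from h import *
from workcell import cams
delta(W([-29,-41.5,129])[0],180-3.68)
for nme in("wrist","scene"):
    F=cams.grab_frame(nme);cv2.imwrite(f"pics/{nme}13.png",F["image"])
cv2.imwrite("pics/scene13z.png",cv2.resize(F["image"][130:230,215:315],(600,600),interpolation=cv2.INTER_CUBIC))
E
```

```text
time: 11.3
tool_pos: [524.6, 109.0, 135.2]
tcp_rot: [[-0.998, 0.064, -0.001], [0.064, 0.998, -0.0], [0.001, -0.0, -1.0]]
ft_force: [0.5, -0.2, 0.2]
finger_gap: 40.2
time: 11.68
tool_pos: [528.6, 108.7, 130.1]
tcp_rot: [[-0.998, 0.064, -0.0], [0.064, 0.998, -0.0], [0.0, -0.0, -1.0]]
ft_force: [-0.1, -0.1, 0.6]
finger_gap: 40.5
t 11.68 tcp [528.6 108.7 130.1] yaw 176.3 tilt [-0. -0. -1.] gap 40.5 F [-0.1 -0.1  0.6]
  -> xyz cm [ 0.   -0.02  0.11] twist -0.0
```

View pics/wrist13.png

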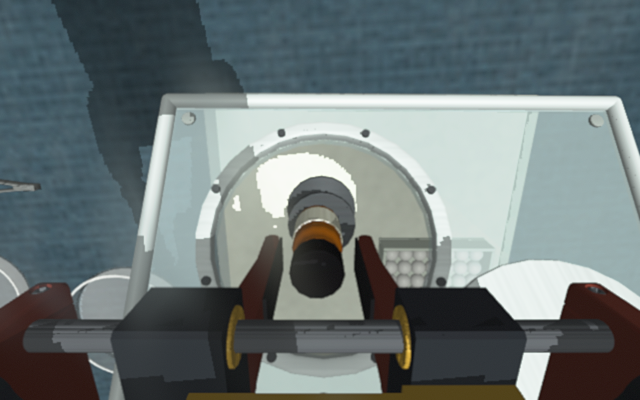

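View pics/scene13z.png

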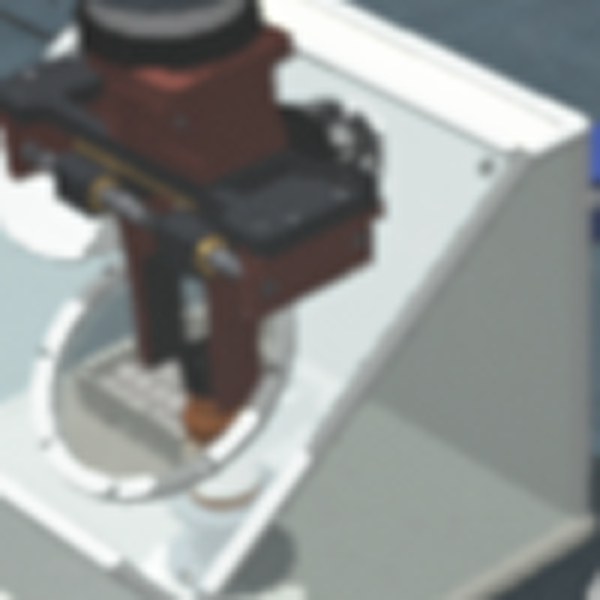

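```bash
python3 - <<'E'
from h import *
from workcell import cams
F=cams.grab_frame("wrist");c=fcam(F)
def tobox(p): return (Rz(BOX[2]).T@(p-[BOX[0],BOX[1],0])).round(1)
print(tobox(atz(c,(318,298),131)),tobox(atz(c,(291,270),131)),tobox(atz(c,(345,270),131)))
z=cv2.resize(F["image"][220:310,260:380],None,fx=6,fy=6,interpolation=cv2.INTER_CUBIC);cv2.imwrite("pics/w14.png",cv2.convertScaleAbs(z,alpha=2))
E
python3 -m crank '[{"x":0,"y":0,"z":0,"twist":0},{"x":0,"y":0,"z":0,"twist":0},{"x":0,"y":0,"z":0,"twist":0}]' 1 15
```

```text
[ -8.4 -42.2 131. ] [-25.6 -56.5 131. ] [-25.6 -28.  131. ]
time: 12.2
tool_pos: [528.7, 108.8, 130.6]
tcp_rot: [[-0.998, 0.064, 0.0], [0.064, 0.998, 0.0], [-0.0, 0.0, -1.0]]
ft_force: [-0.3, -0.5, -0.0]
finger_gap: 30.0
```

View pics/w14.png

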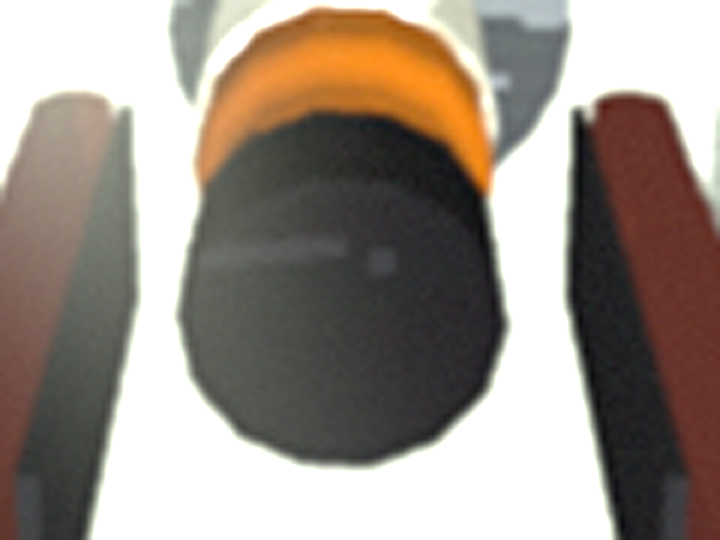

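```bash
python3 -m crank '[{"x":0,"y":0,"z":0,"twist":0},{"x":0,"y":0,"z":0,"twist":0},{"x":0.29,"y":0,"z":-0.41,"twist":0},{"x":0.57,"y":0,"z":-0.82,"twist":0},{"x":0.86,"y":0,"z":-1.23,"twist":0},{"x":1.15,"y":0,"z":-1.64,"twist":0},{"x":1.15,"y":0,"z":-1.64,"twist":0}]' 1 25 && python3 - <<'E'
from h import *
from workcell import cams
delta(W([-29,-41.5,129])[0],180-3.68)
F=cams.grab_frame("wrist");cv2.imwrite(f"pics/w15.png",F["image"])
E
```

```text
time: 13.08
tool_pos: [517.2, 109.6, 147.5]
tcp_rot: [[-0.998, 0.064, 0.001], [0.064, 0.998, 0.0], [-0.001, 0.0, -1.0]]
ft_force: [0.5, 0.3, -0.8]
finger_gap: 29.7
t 13.07 tcp [517.2 109.6 147.5] yaw 176.3 tilt [ 0.001  0.    -1.   ] gap 29.7 F [ 0.5  0.3 -0.8]
  -> xyz cm [-1.14 -0.03  1.85] twist -0.0
```

View pics/w15.png

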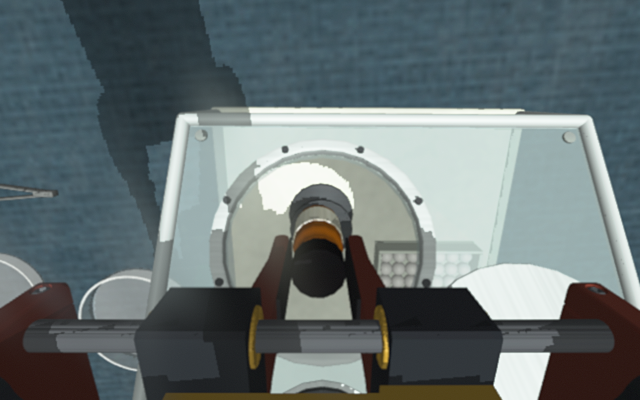

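```bash
python3 -m crank '[{"x":0.86,"y":0,"z":-1.23,"twist":0},{"x":1.72,"y":0,"z":-2.46,"twist":0},{"x":2.58,"y":0,"z":-3.69,"twist":0},{"x":3.44,"y":0,"z":-4.91,"twist":0},{"x":4.3,"y":0,"z":-6.14,"twist":0},{"x":5.16,"y":0,"z":-7.37,"twist":0},{"x":6.02,"y":0,"z":-8.6,"twist":0},{"x":6.9,"y":0,"z":-9.83,"twist":0},{"x":6.9,"y":0,"z":-9.83,"twist":0}]' && python3 - <<'E'
from h import *
from workcell import cams
delta(W([-29,-41.5,129])[0],180-3.68)
F=cams.grab_frame("wrist");cv2.imwrite(f"pics/w16.png",F["image"])
F=cams.grab_frame("scene");cv2.imwrite("pics/s16.png",cv2.resize(F["image"][80:260,150:330],(600,600),interpolation=cv2.INTER_CUBIC))
F=cams.grab_frame("top");cv2.imwrite("pics/t16.png",F["image"])
E
```

```text
time: 14.25
tool_pos: [448.3, 114.1, 246.8]
tcp_rot: [[-0.998, 0.064, 0.003], [0.064, 0.998, 0.0], [-0.003, 0.001, -1.0]]
ft_force: [0.2, 0.6, -0.4]
finger_gap: 29.3
t 14.25 tcp [448.3 114.1 246.8] yaw 176.3 tilt [ 0.003  0.    -1.   ] gap 29.3 F [ 0.2  0.6 -0.4]
  -> xyz cm [-8.01 -0.05 11.8 ] twist 0.0
```

View pics/w16.png

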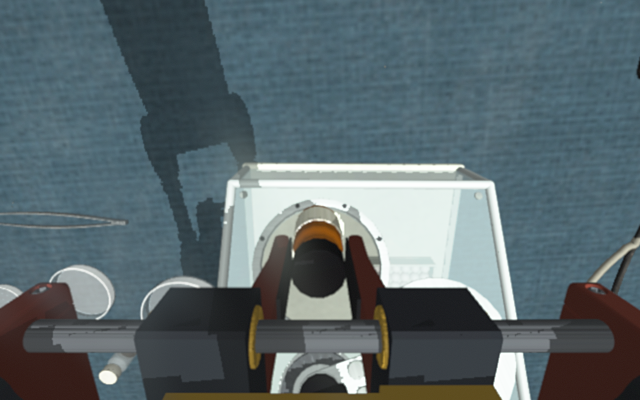

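View pics/s16.png

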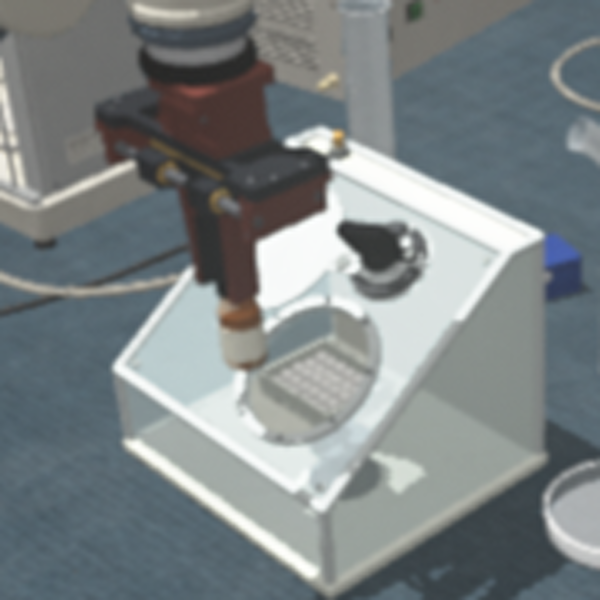

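```bash
python3 - <<'E'
from h import *
delta([598.5,-229.8,137],180-3.68)
E
```

```text
t 14.4 tcp [448.3 113.9 244.6] yaw 176.3 tilt [-0.001 -0.    -1.   ] gap 29.6 F [-0.5  0.5 -0.4]
  -> xyz cm [-17.2  -33.33  10.75] twist -0.0
```

```bash
python3 -m crank '[{"x":-1,"y":-2,"z":0,"twist":0},{"x":-2.6,"y":-5,"z":0,"twist":0},{"x":-4.6,"y":-9,"z":0,"twist":0},{"x":-6.7,"y":-13,"z":0,"twist":0},{"x":-8.8,"y":-17,"z":0,"twist":0},{"x":-10.8,"y":-21,"z":0,"twist":0},{"x":-12.9,"y":-25,"z":0,"twist":0},{"x":-15,"y":-29,"z":2,"twist":0},{"x":-16.5,"y":-32,"z":4,"twist":0},{"x":-17.2,"y":-33.3,"z":6,"twist":0},{"x":-17.2,"y":-33.3,"z":8,"twist":0},{"x":-17.2,"y":-33.3,"z":10,"twist":0},{"x":-17.2,"y":-33.3,"z":10.7,"twist":0},{"x":-17.2,"y":-33.3,"z":10.7,"twist":0}]' && python3 - <<'E'
from h import *
from workcell import cams
delta([598.5,-229.8,77],180-3.68)
F=cams.grab_frame("wrist");cv2.imwrite(f"pics/w17.png",F["image"])
F=cams.grab_frame("scene");cv2.imwrite("pics/s17.png",cv2.resize(F["image"][180:330,295:445],(600,600),interpolation=cv2.INTER_CUBIC))
F=cams.grab_frame("top");cv2.imwrite("pics/t17.png",cv2.resize(F["image"][150:270,300:440],(700,600),interpolation=cv2.INTER_CUBIC))
E
```

```text
time: 16.15
tool_pos: [598.4, -228.6, 138.0]
tcp_rot: [[-0.998, 0.063, -0.0], [0.063, 0.998, 0.0], [0.0, 0.0, -1.0]]
ft_force: [-0.0, 0.0, -0.3]
finger_gap: 29.6
t 16.15 tcp [ 598.4 -228.6  138. ] yaw 176.4 tilt [-0.  0. -1.] gap 29.6 F [-0.   0.  -0.3]
  -> xyz cm [-0.02 -0.12  6.1 ] twist 0.0
```

View pics/w17.png

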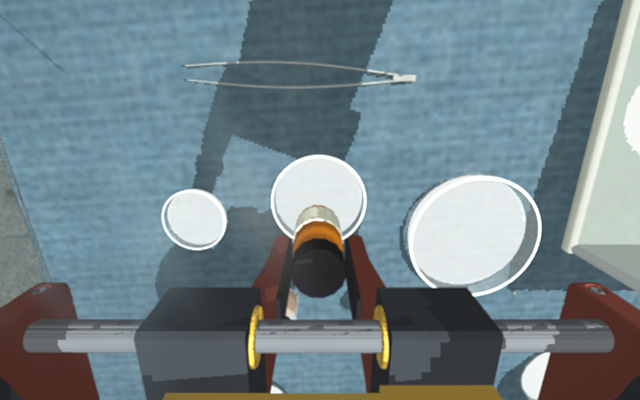

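View pics/s17.png

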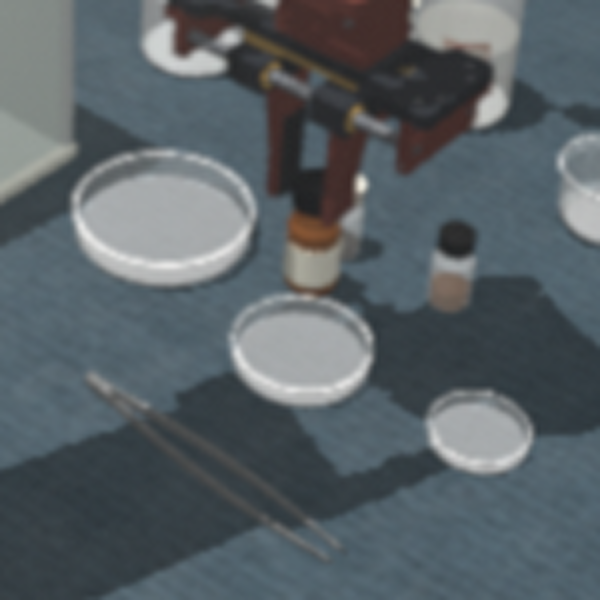

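```bash
python3 - <<'E'
from h import *
from workcell import cams
F=cams.grab_frame("wrist");c=fcam(F)
print("dish",atz(c,(319,199),14))
for jz in(62,):
  pass
# jar: cap top back edge (320,298) z=62+76
print("jar top back edge",atz(c,(320,298),139), "left/right",atz(c,(292,270),139),atz(c,(345,270),139))
E
```

```text
dish [ 602.91914746 -229.63995091   14.        ]
jar top back edge [ 620.37607003 -230.52930769  139.        ] left/right [ 602.1069514  -244.32059334  139.        ] [ 603.92146155 -216.16320712  139.        ]
```

View pics/t17.png

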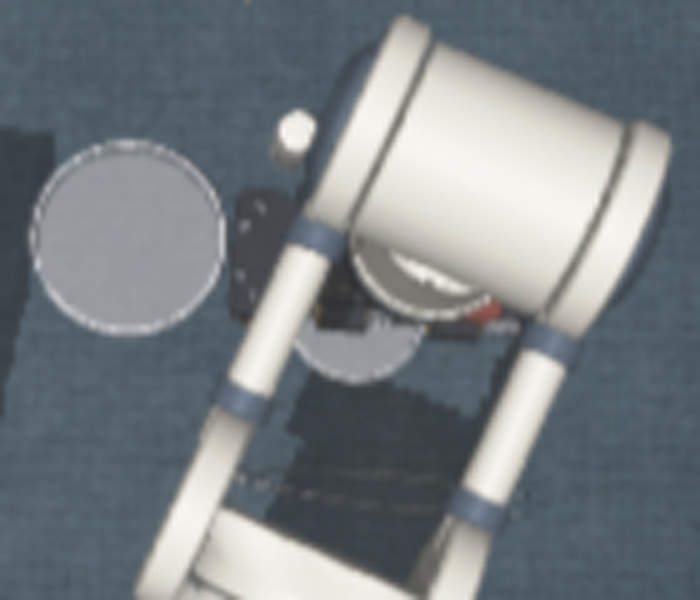

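```bash
python3 -m crank '[{"x":0,"y":0,"z":1.5,"twist":0},{"x":0,"y":0,"z":3,"twist":0},{"x":0,"y":0,"z":4.2,"twist":0},{"x":0,"y":0,"z":5,"twist":0},{"x":0,"y":0,"z":5.4,"twist":0},{"x":0,"y":0,"z":5.6,"twist":0},{"x":0,"y":0,"z":5.6,"twist":0}]' && python3 -m crank '[{"x":0,"y":0,"z":0.1,"twist":0},{"x":0,"y":0,"z":0.2,"twist":0},{"x":0,"y":0,"z":0.2,"twist":0}]' && python3 -m crank '[{"x":0,"y":0,"z":0.1,"twist":0},{"x":0,"y":0,"z":0.15,"twist":0},{"x":0,"y":0,"z":0.15,"twist":0}]'
python3 - <<'E'
from h import *
from workcell import cams
F=cams.grab_frame("scene");cv2.imwrite("pics/s18.png",cv2.resize(F["image"][200:300,325:425],(600,600),interpolation=cv2.INTER_CUBIC))
E
```

```text
time: 17.23
tool_pos: [598.7, -229.5, 82.5]
tcp_rot: [[-0.998, 0.064, 0.001], [0.064, 0.998, -0.0], [-0.001, -0.0, -1.0]]
ft_force: [-0.3, -0.5, -0.2]
finger_gap: 29.2
time: 17.6
tool_pos: [598.6, -229.4, 80.1]
tcp_rot: [[-0.998, 0.064, -0.0], [0.064, 0.998, 0.0], [0.0, 0.0, -1.0]]
ft_force: [-0.3, -0.1, -0.8]
finger_gap: 29.5
time: 17.98
tool_pos: [598.5, -229.4, 78.5]
tcp_rot: [[-0.998, 0.064, -0.0], [0.064, 0.998, 0.0], [0.0, 0.0, -1.0]]
ft_force: [-0.2, -0.7, -1.3]
finger_gap: 29.4
```

View pics/s18.png

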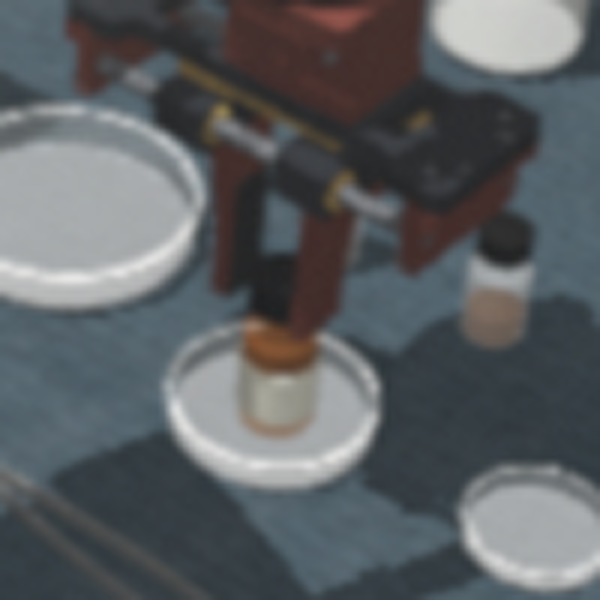

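```bash
python3 -m crank '[{"x":0,"y":0,"z":0.06,"twist":0},{"x":0,"y":0,"z":0.06,"twist":0}]' && python3 -m crank '[{"x":0,"y":0,"z":0.05,"twist":0},{"x":0,"y":0,"z":0.05,"twist":0}]' && python3 -m crank '[{"x":0,"y":0,"z":0.05,"twist":0},{"x":0,"y":0,"z":0.05,"twist":0}]'
```

```text
time: 18.27
tool_pos: [598.5, -229.4, 78.0]
tcp_rot: [[-0.998, 0.064, -0.0], [0.064, 0.998, 0.0], [0.0, 0.0, -1.0]]
ft_force: [0.8, 0.7, -0.5]
finger_gap: 29.7
time: 18.52
tool_pos: [598.7, -229.4, 77.7]
tcp_rot: [[-0.998, 0.064, 0.0], [0.064, 0.998, -0.0], [-0.0, -0.0, -1.0]]
ft_force: [-0.3, 0.3, -0.1]
finger_gap: 29.8
time: 18.77
tool_pos: [598.8, -229.5, 77.7]
tcp_rot: [[-0.998, 0.064, 0.001], [0.064, 0.998, -0.0], [-0.001, -0.0, -1.0]]
ft_force: [-1.0, 0.8, 2.7]
finger_gap: 29.1
```

Contact (2.7 N up). Release gently, rise and look.

```bash
python3 -m crank '[{"x":0,"y":0,"z":0,"twist":0},{"x":0,"y":0,"z":0,"twist":0}]' 0.1 3 && python3 -m crank '[{"x":0,"y":0,"z":-2,"twist":0},{"x":0,"y":0,"z":-6,"twist":0},{"x":0,"y":0,"z":-11,"twist":0},{"x":0,"y":0,"z":-16,"twist":0},{"x":0,"y":0,"z":-16,"twist":0}]' 
python3 - <<'E'
from h import *
from workcell import cams
F=cams.grab_frame("scene");cv2.imwrite("pics/s19.png",cv2.resize(F["image"][190:310,315:435],(600,600),interpolation=cv2.INTER_CUBIC))
F=cams.grab_frame("wrist");cv2.imwrite("pics/w19.png",F["image"])
P=KB+42*n;print(W(P))
E
```

```text
time: 19.02
tool_pos: [598.4, -229.3, 76.6]
tcp_rot: [[-0.998, 0.064, -0.001], [0.064, 0.998, 0.0], [0.001, 0.0, -1.0]]
ft_force: [0.7, 0.0, -0.1]
finger_gap: 39.4
time: 19.65
tool_pos: [600.0, -230.1, 245.2]
tcp_rot: [[-0.998, 0.064, 0.011], [0.064, 0.998, -0.005], [-0.011, -0.004, -1.0]]
ft_force: [0.5, -0.3, 0.1]
finger_gap: 39.4
[[575.23732988 107.05070029 225.60348811]]
```

View pics/s19.png

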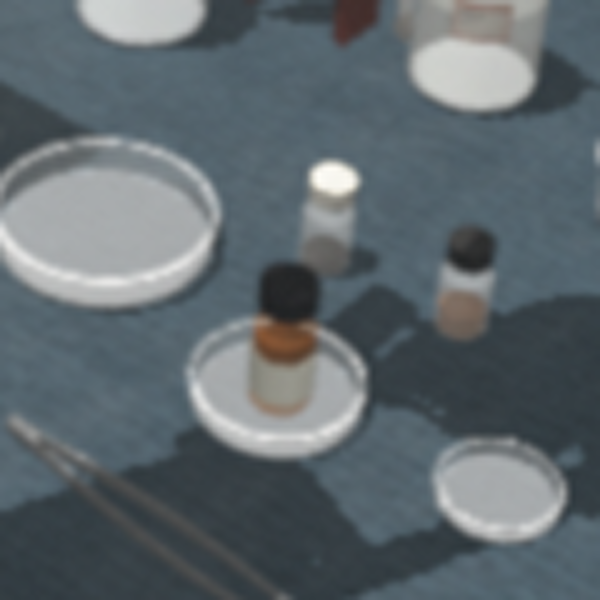

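View pics/w19.png

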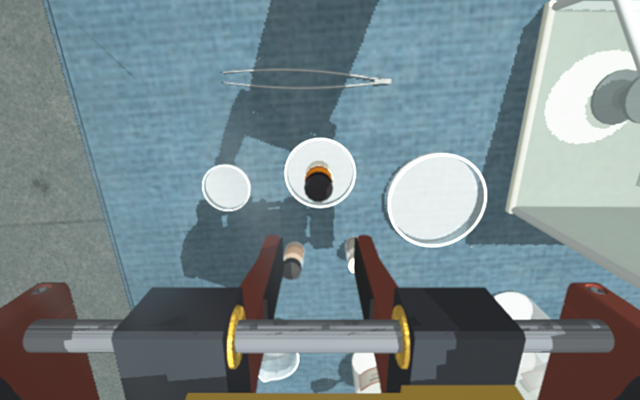

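```bash
python3 - <<'E'
from h import *
delta(kg()+[0,1,62],191.2)
E
```

```text
t 19.75 tcp [ 598.8 -229.5  238.7] yaw 176.3 tilt [ 0.002 -0.001 -1.   ] gap 39.5 F [ 0.4 -0.3 -0.3]
  -> xyz cm [ 4.51 33.53 -4.93] twist -14.9
```

```bash
python3 -m crank '[{"x":0,"y":1,"z":-3,"twist":0},{"x":1,"y":5,"z":-4.9,"twist":-5},{"x":2,"y":10,"z":-4.9,"twist":-10},{"x":3,"y":15,"z":-4.9,"twist":-15},{"x":3.5,"y":20,"z":-4.9,"twist":-15},{"x":4,"y":25,"z":-4.9,"twist":-15},{"x":4.5,"y":30,"z":-4.9,"twist":-15},{"x":4.5,"y":33.5,"z":-4.9,"twist":-15},{"x":4.5,"y":33.5,"z":-4.9,"twist":-15},{"x":4.5,"y":33.5,"z":-4.9,"twist":-15}]' -0.5 20
python3 - <<'E'
from h import *
from workcell import cams
F=cams.grab_frame("wrist");c=fcam(F);cv2.imwrite("pics/w20.png",overlay(F["image"],c,np.radians(72),2,(180,100,300,250)))
delta(kg()+[0,1,-8],191.2)
E
```

```text
time: 21.0
tool_pos: [575.0, 107.2, 284.8]
tcp_rot: [[-0.981, -0.196, -0.002], [-0.196, 0.981, -0.001], [0.002, -0.0, -1.0]]
ft_force: [0.1, -0.3, -0.6]
finger_gap: 65.6
t 21.05 tcp [575.1 106.8 285.2] yaw -168.7 tilt [-0.002 -0.001 -1.   ] gap 65.9 F [-0.4  0.2 -0.6]
  -> xyz cm [-0.05  0.12  6.76] twist 0.1
```

View pics/w20.png

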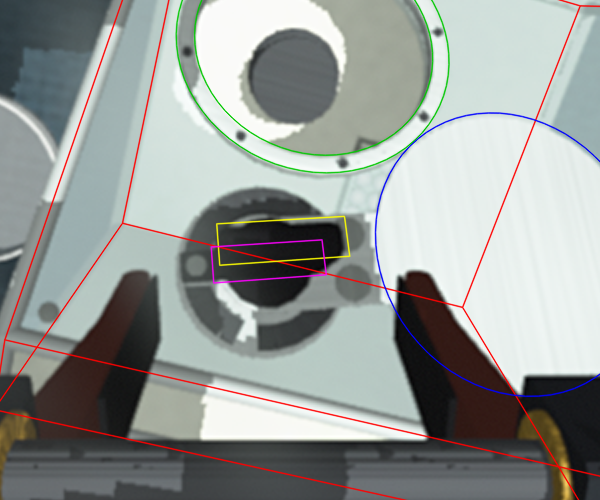

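```bash
python3 -m crank '[{"x":0,"y":0.1,"z":3,"twist":0},{"x":0,"y":0.1,"z":5.5,"twist":0},{"x":0,"y":0.1,"z":6.7,"twist":0},{"x":0,"y":0.1,"z":6.7,"twist":0}]' -0.5 40 && python3 -m crank '[{"x":0,"y":0,"z":0,"twist":0},{"x":0,"y":0,"z":0,"twist":0},{"x":0,"y":0,"z":0,"twist":0},{"x":0,"y":0,"z":0,"twist":0}]' 1 40
python3 - <<'E'
from h import *
from workcell import cams
F=cams.grab_frame("wrist");cv2.imwrite("pics/w21.png",cv2.resize(F["image"][150:350,180:460],None,fx=2.5,fy=2.5))
delta(kg()+[0,1,-8],191.2)
E
```

```text
time: 21.55
tool_pos: [574.7, 107.6, 218.6]
tcp_rot: [[-0.981, -0.195, -0.001], [-0.195, 0.981, -0.0], [0.001, -0.0, -1.0]]
ft_force: [-1.0, 0.5, -0.3]
finger_gap: 65.9
time: 22.05
tool_pos: [574.9, 106.9, 219.5]
tcp_rot: [[-0.981, -0.194, -0.0], [-0.194, 0.981, -0.003], [0.001, -0.003, -1.0]]
ft_force: [-1.8, -8.1, 0.1]
finger_gap: 46.6
t 22.1 tcp [574.9 106.9 219.5] yaw -168.8 tilt [-0.    -0.003 -1.   ] gap 46.6 F [-3.6 -7.5  0.1]
  -> xyz cm [-0.05  0.11  0.19] twist -0.0
```

View pics/w21.png

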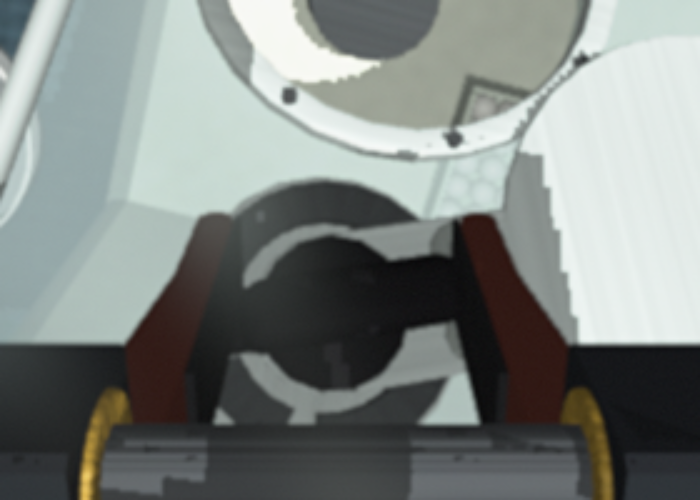

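```bash
python3 -m crank '[{"x":0.24,"y":0.06,"z":-0.35,"twist":0},{"x":0.48,"y":0.13,"z":-0.71,"twist":0},{"x":0.72,"y":0.19,"z":-1.06,"twist":0},{"x":0.72,"y":0.19,"z":-1.06,"twist":0},{"x":0.72,"y":0.19,"z":-1.06,"twist":0}]' 1 45
python3 - <<'E'
from h import *
from workcell import cams
F=cams.grab_frame("wrist");c=fcam(F);z=F["image"]
z=cv2.resize(z,None,fx=3,fy=3);
for p,col in((0,(0,255,255)),(12,(0,255,0))): cv2.polylines(z,[((proj(c,W(bar(np.radians(72),p)))+.5)*3).round().astype(np.int32)],False,col,1)
cv2.imwrite("pics/w22.png",z[500:1000,560:1360])
delta(kg(0,12)+[0,1,-8],191.2)
E
```

```text
time: 22.72
tool_pos: [568.6, 107.3, 228.4]
tcp_rot: [[-0.981, -0.194, 0.001], [-0.194, 0.981, -0.003], [-0.0, -0.003, -1.0]]
ft_force: [5.2, -6.5, -6.8]
finger_gap: 46.5
t 22.77 tcp [568.6 107.3 228.4] yaw -168.8 tilt [ 0.001 -0.003 -1.   ] gap 46.8 F [ 4.9 -6.1 -7.3]
  -> xyz cm [0.   0.12 0.1 ] twist -0.0
```

View pics/w22.png

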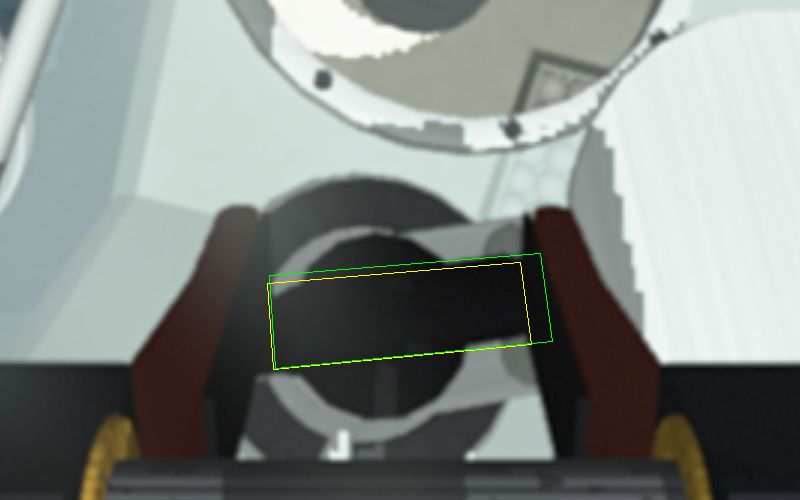

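```bash
python3 -m crank '[{"x":0,"y":0,"z":0,"twist":-5},{"x":0,"y":0,"z":0,"twist":-10},{"x":0,"y":0,"z":0,"twist":-15},{"x":0,"y":0,"z":0,"twist":-20},{"x":0,"y":0,"z":0,"twist":-25},{"x":0,"y":0,"z":0,"twist":-25}]' 1 35
python3 - <<'E'
from h import *
from workcell import cams
F=cams.grab_frame("wrist");cv2.imwrite("pics/w23.png",F["image"])
delta(kg(0,12)+[0,1,-8],191.2)
F=cams.grab_frame("scene");cv2.imwrite("pics/s23.png",overlay(F["image"],"scene",np.radians(45),4,(175,110,150,150)))
E
```

```text
time: 23.52
tool_pos: [568.3, 103.6, 228.5]
tcp_rot: [[-0.81, -0.587, -0.001], [-0.587, 0.81, -0.01], [0.006, -0.008, -1.0]]
ft_force: [0.4, -17.4, -5.9]
finger_gap: 49.0
t 23.57 tcp [568.2 103.6 228.4] yaw -144.1 tilt [-0.001 -0.01  -1.   ] gap 49.3 F [  1.4 -17.4  -6.3]
  -> xyz cm [-0.3   0.39  0.09] twist 24.7
```

View pics/w23.png

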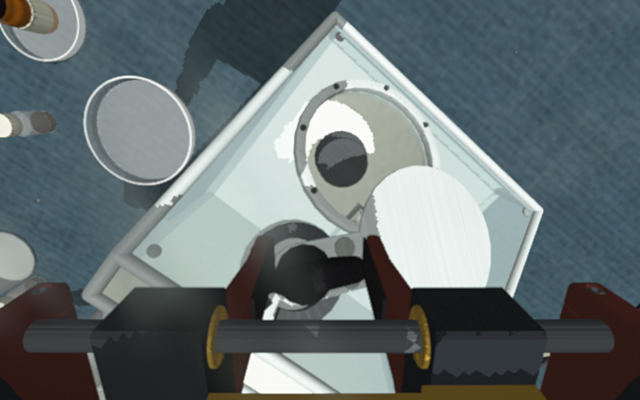

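View pics/s23.png

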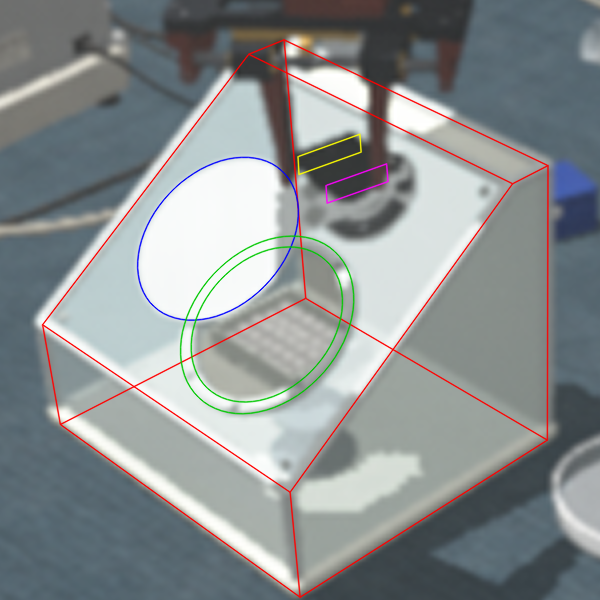

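```bash
python3 -m crank '[{"x":0,"y":0,"z":0,"twist":0},{"x":0,"y":0,"z":0,"twist":0},{"x":0,"y":0,"z":0,"twist":0},{"x":0,"y":0,"z":-3,"twist":0},{"x":0,"y":0,"z":-5.5,"twist":5},{"x":0,"y":0,"z":-5.5,"twist":15},{"x":0,"y":0,"z":-5.5,"twist":25},{"x":0,"y":0,"z":-5.5,"twist":35},{"x":0,"y":0,"z":-5.5,"twist":45},{"x":0,"y":0,"z":-5.5,"twist":55},{"x":0,"y":0,"z":-5.5,"twist":65},{"x":0,"y":0,"z":-5.5,"twist":75},{"x":0,"y":0,"z":-5.5,"twist":85},{"x":0,"y":0,"z":-5.5,"twist":85},{"x":0,"y":0,"z":-5.5,"twist":85}]' -0.5 20
python3 - <<'E'
from h import *
from workcell import cams
F=cams.grab_frame("wrist");cv2.imwrite("pics/w24.png",overlay(F["image"],fcam(F),np.radians(45),1,(0,0,640,400)))
delta(kg(0,6.5)+[0,1,-8],131.3)
F=cams.grab_frame("scene");cv2.imwrite("pics/s24.png",overlay(F["image"],"scene",np.radians(45),4,(175,110,150,150)))
E
```

```text
time: 25.5
tool_pos: [567.8, 109.6, 284.9]
tcp_rot: [[-0.663, 0.748, 0.001], [0.748, 0.663, 0.001], [-0.0, 0.001, -1.0]]
ft_force: [-0.1, -0.3, 0.3]
finger_gap: 65.8
t 25.55 tcp [567.7 109.5 284.8] yaw 131.5 tilt [ 0.001  0.    -1.   ] gap 65.8 F [0.1 0.4 0.4]
  -> xyz cm [-0.34  0.2   6.19] twist 0.2
```

View pics/w24.png

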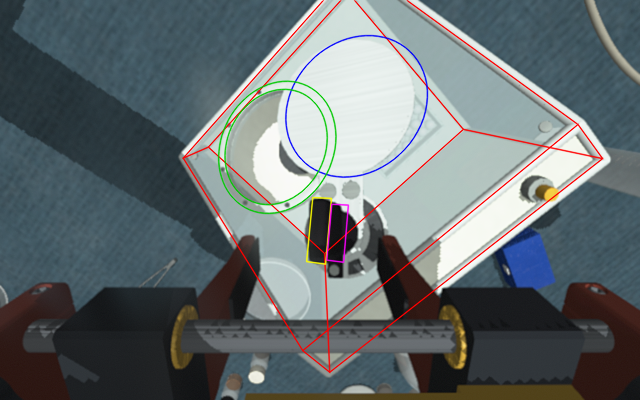

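View pics/s24.png

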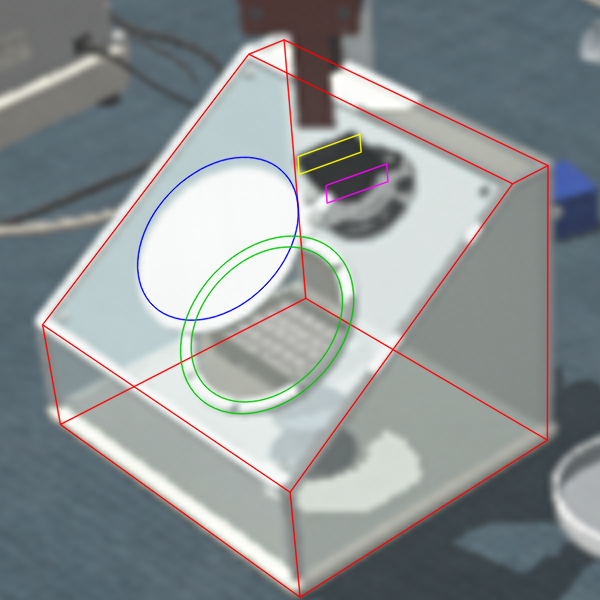

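```bash
python3 -m crank '[{"x":-0.3,"y":0.2,"z":3,"twist":0},{"x":-0.3,"y":0.2,"z":5.2,"twist":0},{"x":-0.3,"y":0.2,"z":6.1,"twist":0},{"x":-0.3,"y":0.2,"z":6.1,"twist":0}]' -0.5 25 && python3 -m crank '[{"x":0,"y":0,"z":0,"twist":0},{"x":0,"y":0,"z":0,"twist":0},{"x":0,"y":0,"z":0,"twist":0},{"x":0,"y":0,"z":0,"twist":0},{"x":0,"y":0,"z":0,"twist":0},{"x":0,"y":0,"z":0,"twist":0}]' 1 25 && python3 -m crank '[{"x":0.1,"y":-0.1,"z":-0.2,"twist":0},{"x":0.2,"y":-0.2,"z":-0.41,"twist":0},{"x":0.2,"y":-0.2,"z":-0.41,"twist":0}]' 1 25
python3 - <<'E'
from h import *
from workcell import cams
F=cams.grab_frame("wrist");cv2.imwrite("pics/w25.png",F["image"])
delta(kg(0,12)+[0,1,-8],176.3)
E
```

```text
time: 26.1
tool_pos: [570.9, 108.3, 223.3]
tcp_rot: [[-0.661, 0.751, -0.001], [0.751, 0.661, -0.0], [0.001, -0.001, -1.0]]
ft_force: [-0.3, -0.4, -0.5]
finger_gap: 65.7
time: 26.85
tool_pos: [575.7, 113.5, 227.1]
tcp_rot: [[-0.664, 0.747, 0.016], [0.747, 0.664, 0.01], [-0.003, 0.019, -1.0]]
ft_force: [17.0, 17.4, 0.4]
finger_gap: 35.8
time: 27.22
tool_pos: [572.9, 113.6, 231.2]
tcp_rot: [[-0.664, 0.747, 0.016], [0.747, 0.664, 0.01], [-0.003, 0.018, -1.0]]
ft_force: [18.2, 16.1, 0.8]
finger_gap: 35.7
t 27.27 tcp [572.9 113.6 231.1] yaw 131.6 tilt [ 0.016  0.01  -1.   ] gap 35.5 F [17.9 16.1  1.2]
  -> xyz cm [-0.08 -0.69  0.36] twist -44.7
```

View pics/w25.png

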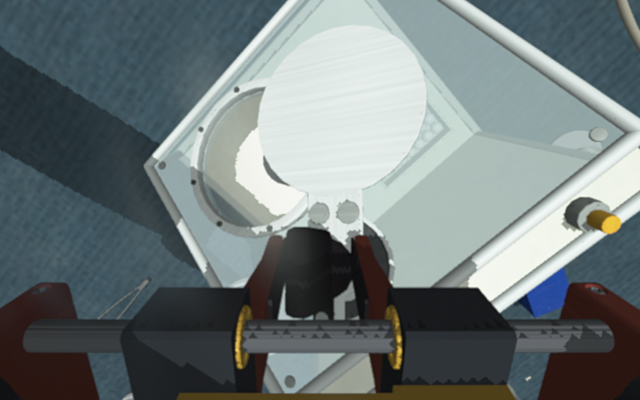

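```bash
python3 -m crank '[{"x":0,"y":0,"z":0,"twist":0},{"x":0,"y":0,"z":0,"twist":0},{"x":0,"y":0,"z":-0.4,"twist":0},{"x":0,"y":0,"z":-0.8,"twist":0},{"x":0,"y":0,"z":-0.8,"twist":0}]' -0.25 20 && python3 -m crank '[{"x":0,"y":0,"z":0,"twist":0},{"x":0,"y":0,"z":0,"twist":0},{"x":0,"y":0,"z":0,"twist":0},{"x":0,"y":0,"z":0,"twist":0},{"x":0,"y":0,"z":0,"twist":0}]' 1 12
python3 - <<'E'
from h import *
from workcell import cams
F=cams.grab_frame("wrist");cv2.imwrite("pics/w26.png",F["image"])
delta(kg(0,12)+[0,1,-8],176.3)
E
```

```text
time: 27.9
tool_pos: [568.4, 108.3, 236.7]
tcp_rot: [[-0.66, 0.751, 0.001], [0.751, 0.66, 0.0], [-0.001, 0.001, -1.0]]
ft_force: [-0.8, 0.4, -0.4]
finger_gap: 54.8
time: 28.52
tool_pos: [569.9, 110.0, 235.8]
tcp_rot: [[-0.661, 0.75, 0.004], [0.75, 0.661, 0.003], [-0.001, 0.005, -1.0]]
ft_force: [7.7, 6.5, -1.9]
finger_gap: 20.0
t 28.57 tcp [569.9 110.  235.9] yaw 131.4 tilt [ 0.005  0.003 -1.   ] gap 20.4 F [ 7.6  5.1 -1.7]
  -> xyz cm [-0.01 -0.22  0.84] twist -44.9
```

View pics/w26.png

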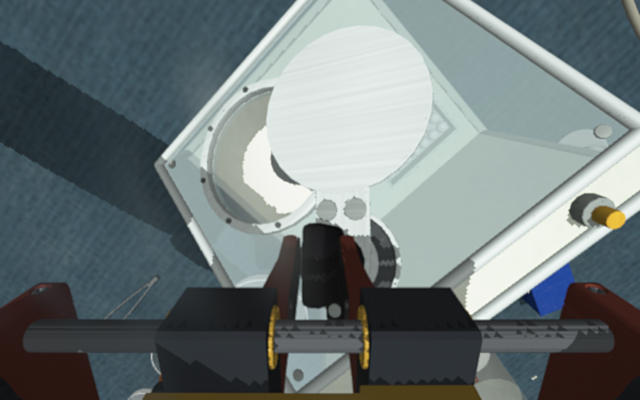

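```bash
python3 -m crank '[{"x":0,"y":0,"z":0,"twist":-6},{"x":0,"y":0,"z":0,"twist":-12},{"x":0,"y":0,"z":0,"twist":-18},{"x":0,"y":0,"z":0,"twist":-24},{"x":0,"y":0,"z":0,"twist":-30},{"x":0,"y":0,"z":0,"twist":-36},{"x":0,"y":0,"z":0,"twist":-42},{"x":0,"y":0,"z":0,"twist":-46},{"x":0,"y":0,"z":0,"twist":-46}]' 1 12
python3 - <<'E'
from h import *
from workcell import cams
F=cams.grab_frame("wrist");cv2.imwrite("pics/w27.png",F["image"])
delta(kg(0,12)+[0,1,-8],176.3)
F=cams.grab_frame("scene");cv2.imwrite("pics/s27.png",overlay(F["image"],"scene",0,4,(175,110,150,150)))
E
```

```text
time: 29.7
tool_pos: [568.8, 108.2, 234.8]
tcp_rot: [[-0.999, 0.048, 0.0], [0.048, 0.999, -0.0], [-0.0, -0.0, -1.0]]
ft_force: [5.4, -0.5, -4.1]
finger_gap: 14.3
t 29.75 tcp [568.8 108.2 234.8] yaw 177.2 tilt [ 0. -0. -1.] gap 13.6 F [ 5.8 -1.2 -4.5]
  -> xyz cm [0.04 0.03 0.73] twist 0.9
```

View pics/w27.png

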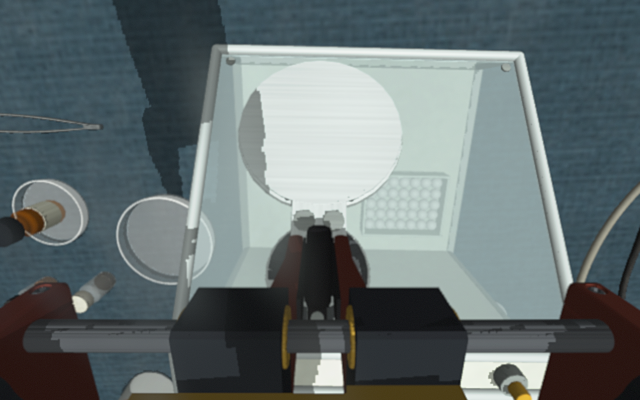

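View pics/s27.png

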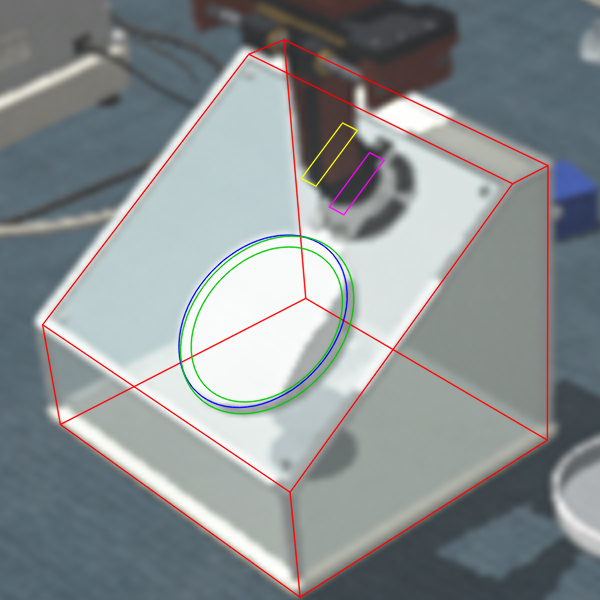

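```bash
python3 -m crank '[{"x":0,"y":0,"z":0,"twist":0},{"x":0,"y":0,"z":0,"twist":0},{"x":0,"y":0,"z":0,"twist":0},{"x":0,"y":0,"z":-3,"twist":0},{"x":0,"y":0,"z":-6,"twist":0},{"x":0,"y":0,"z":-6,"twist":0},{"x":0,"y":0,"z":-6,"twist":0}]' -0.6 12
python3 - <<'E'
from h import *
from workcell import cams
delta(kg(0,0)+[0,1,62],176.3)
F=cams.grab_frame("wrist");c=fcam(F);im=F["image"];cv2.imwrite("pics/w28.png",im)
L=[]
for pull in (0,6.5):
    z=cv2.resize(im,None,fx=5,fy=5,interpolation=cv2.INTER_CUBIC)
    cv2.polylines(z,[((proj(c,W(bar(0,pull)))+.5)*5).round().astype(np.int32)],False,(0,255,255),1)
    m=((proj(c,W(bar(0,0,35))).mean(0))*5).astype(int);L.append(cv2.convertScaleAbs(z[m[1]-250:m[1]+250,m[0]-200:m[0]+200],alpha=2,beta=20))
cv2.imwrite("pics/k28.png",np.hstack(L))
F=cams.grab_frame("scene");cv2.imwrite("pics/s28.png",overlay(F["image"],"scene",0,4,(175,110,150,150)));cv2.imwrite("pics/s28d.png",F["image"])
E
```

```text
time: 30.68
tool_pos: [568.1, 108.5, 294.5]
tcp_rot: [[-0.999, 0.047, -0.001], [0.047, 0.999, -0.0], [0.001, -0.0, -1.0]]
ft_force: [0.7, 0.6, -1.0]
finger_gap: 70.2
t 30.68 tcp [568.1 108.5 294.5] yaw 177.3 tilt [-0.001 -0.    -1.   ] gap 70.2 F [ 0.7  0.6 -1. ]
  -> xyz cm [-0.72 -0.01  0.69] twist 1.0
```

View pics/k28.png

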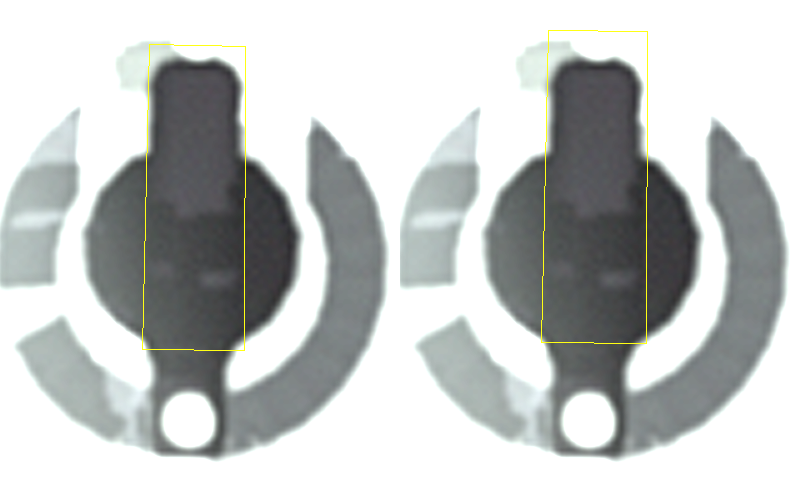

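View pics/s28.png

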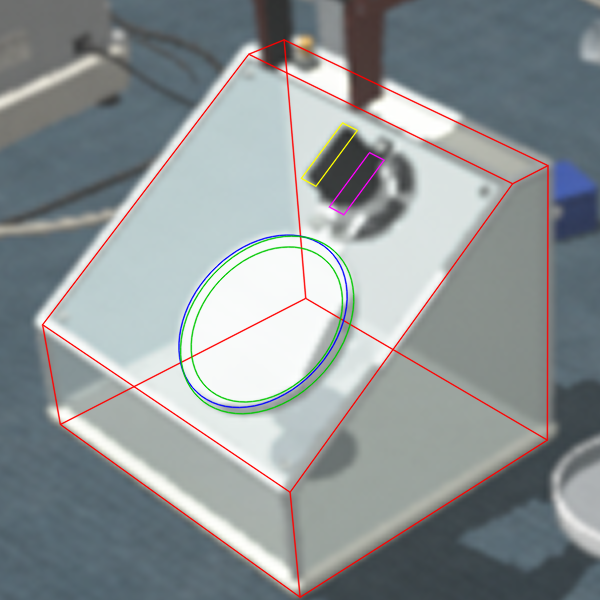

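View pics/s28d.png

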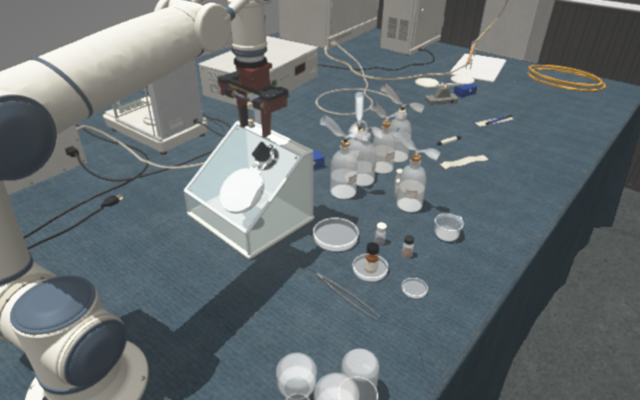

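```bash
python3 - <<'E'
from h import *
a=cv2.imread("pics/scene0.png");b=cv2.imread("pics/s28d.png")
A=a[135:180,245:285];B=b[135:180,245:285]
g=lambda x:cv2.cvtColor(x,cv2.COLOR_BGR2GRAY).astype(np.float32)
print("mean diff",np.abs(g(A)-g(B)).mean(),"dark cells",(g(A)<60).sum(),(g(B)<60).sum(),((g(A)<60)^(g(B)<60)).sum())
ys,xs=np.nonzero(g(A)<60);print(xs.mean(),ys.mean());ys,xs=np.nonzero(g(B)<60);print(xs.mean(),ys.mean())
print("expected px shift for 6.5 pull",proj("scene",W(bar(0,6.5))).mean(0)-proj("scene",W(bar(0,0))).mean(0))
cv2.imwrite("pics/cmp.png",cv2.resize(np.hstack([A,B]),None,fx=10,fy=10,interpolation=cv2.INTER_CUBIC))
E
```

```text
mean diff 7.8994446 dark cells 74 146 72
17.45945945945946 16.486486486486488
17.164383561643834 17.21917808219178
expected px shift for 6.5 pull [-1.26936142 -1.35760307]
```

View pics/cmp.png

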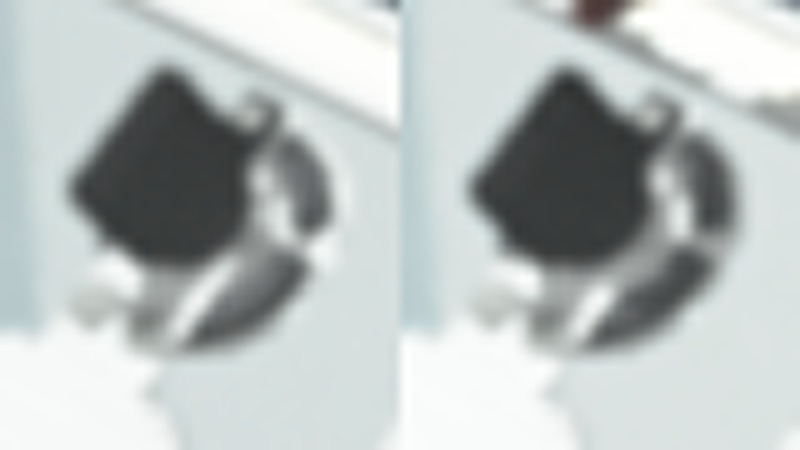

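```bash
python3 -c "
from workcell import job_done
print(job_done())"
```

```text
the job is handed in; nothing more can be done
None
```

I handed the job in at about 31 s of the 67 s allowed. The jar stands in the middle-sized dish and the shutter is closed again; no verdict was reported.

**What I did:**
1. I pulled the knob out, turned it to the open notch and let it drop home.
2. I took the jar by its cap and drew it out along the port axis.
3. I set the jar in the dish, touching down at about 2.7 N, and let go.
4. I pulled the knob out again, turned the shutter back over the port, released the knob and raised the arm.

**Last checks:**
- **Jar:** it stands upright near the middle of the dish. The vials and tweezers look untouched; I checked these by eye and did not re-measure them.
- **Shutter and knob:** the shutter overlay matches the closed position. The knob's outline in the scene picture matches the starting picture to within a pixel. A knob resting on the teeth would have shifted about 1.3 pixels each way.
- **Arm:** it is about 60 mm clear of the knob, and the force reading is near zero.

**What went wrong or disagreed:**
- The first move was refused because the rows lacked keys; nothing moved.
- One regrip while closing the shutter was too low. It caught the knob's skirt and pushed the tool about 7 mm sideways at roughly 24 N, so I opened, raised 8 mm and gripped again.
- In the last wrist picture the predicted knob outline was a few millimetres longer than the knob at both pull depths. It did not settle whether the knob was home, so I relied on the scene comparison.

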